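# Hang the nesting catch trays on the crimping bench's hook

## Robot

A 6-joint arm with a two-finger parallel gripper is mounted at the origin on the work surface. World frame = base frame: x ahead of the robot, y to its left, z up, the work surface at z = 0. Lengths are in m, angles in rad, forces in N, time in s.
With the tool pointing down it reaches from about 0.275 to 0.975 m from the base axis. Payload 8.4 kg.
Tool frame: the origin (TCP) lies midway between the tips of the shut fingers; the grasp point (between the pads) lies 19 mm behind it; z points along the fingers, y is the direction in which the jaws open and shut (so a half turn about z gives the same grasp; the last joint's range is limited). The gripper opens to 92 mm and grips with 3 to 60 N. Pads are 20 mm wide; open, the fingers measure 128 mm over their backs; the gripper's body (75 mm by 189 mm) begins 69 mm behind the grasp point.
Start: joints at [-1.33, 0.353, 1.633, -0, 1.155, -0.002], TCP at [0.15, -0.607, 0.215] pointing down, gripper open.
Joint ranges: [-2.63, 2.63], [-0.92, 2.1], [0.06, 2.66], [-1.3, 4.44], [0, 2.69], [-3.02, 3.02]. Speed limits (rad/s): [2.22, 2.22, 2.79, 3.14, 3.14, 3.14].

## Interface

Orientations are given as a unit quaternion [w, x, y, z].
In Python, from bench import arm, imaging, order gives the robot as it stands.
- The arm moves only by the tool servo_tool, never from a script. Its argument "moves" is a list of rows, each an object of numbers: "tx", "ty", "tz": the shift along the world's x, y, z normalised to -1 to 1, where 1 is 0.04 m; "wx", "wy", "wz": the turn, a rotation vector about the world's x, y, z normalised to -1 to 1, where 1 is 180 degrees. A call has 1 to 12 rows; each row shifts and turns the commanded pose from where the row before left it; what a row does not reach is not made up. A row lasts 1/10 s, in which the tool goes at most 50 mm and 8.59 degrees, less where a joint would pass 70% of its speed; a pose out of reach is approached as far as the arm can. A call with a number of a shift or a turn outside -1 to 1 is refused whole. A call with a gripper value outside its range is refused whole. "jaw" is the opening, from 0 (shut) to 1 (fully open), set as the call begins (left out, the last holds). The fingers move at their own pace and stop on an object; the grip force is fixed at half the most. Time passes only in rows, so rows that do not move let the fingers close. It gives the time, the measured TCP pose, the force and the opening at its end, in the units of the state.
- arm.sense(): the state, without advancing time (a new reading comes with each control period).
- imaging.read_camera(name): name is "side" or "top" or "wrist"; returns a dict with "frame" (480x640x3 uint8, blue, green, red), "K" (3x3 intrinsics, pixels), "R" (3x3) and "t" (3): a world point X has camera coordinates R X + t; the wrist camera has in their place "hand_eye" (4x4, takes a point from camera to tool coordinates, whose origin is the TCP and whose axes are the flange's). Camera axes: x right, y down, z forward; pixel columns grow to the right and rows downward; lengths in m; the calibration is good to about 2 mm. A picture is of the moment at which its call begins: read the wrist's pose just before it. There is no depth.
- order.hand_in(): hands the job in, once; it reports no verdict.
The state is a dict: "clock": time; "joints": joint angles; "joint_vel": joint speeds; "joint_efforts": joint torques, N m; "ee_pos": TCP position; "tcp_rot": TCP orientation; "contact_force": force on the tool from outside, world axes, zero at the start; "moment": the same for the moment, N m; "grip_width": finger opening in m.
Only numpy, scipy, OpenCV 4.12 (cv2) and the standard library are available. Lean on these libraries where they do the work, as an engineer would, in place of code of your own. Each camera call takes 0.05 s, during which the arm holds its last target.

## Task

Put the three catch trays away on the hook, one at a time from the largest to the smallest: hang each by the eye in its spine over the hook's upturned lip, and slide it back along the bar, nested against the one before, pressing gently until the sprung stop plate at the back gives a few millimetres but never comes near the end of its travel. Leave all three hanging straight, resting on the bar and spine against spine, and let no tray fall over, and leave the other things on the bench alone.

Things in the scene. Friction and masses are not known exactly. Their poses are not given: they have to be found in the camera images.
- hook_bar (a point): point on the centre line of the top of the hook's level steel bar, just behind the upturned lip at its free end. x runs along the bar towards the upright post, y across, z up. Bar 16 mm wide, 10 mm thick, top 165 mm above the bench. Lip: x = -8 to 0 mm, 11 mm wide, 8 mm above the bar's top. Hung trays have their x along this x.
- hook_stand: the fixed stand with the hook. Origin on the bench, 157 mm along +x from below the hook_bar point; same axes. Upright 50 mm wide, 197 mm high, front face at x = -10 mm; grey base plate 150 x 130 mm, 12 mm thick.
- stop_plate (a joint): how far (m) the sprung stop plate on the bar is pushed back: 0 at rest, 0.011 at its end. About 2 N per mm from zero, damped 0.15 N per mm/s; returns by itself. Plate 60 mm wide, 42 mm below to 47 mm above the bar's top. At rest its front face is 87 to 107 mm along x from hook_bar, clamped differently each time and not reported: feel or see it.
- tray_large_handle (a point): large catch tray, standing on the bench: bare metal, black spine and handle, 116 mm wide (y). This point: centre of the upright handle on its back, 20 mm wide (y), 24 mm deep (x), 44 mm tall (22 mm above and below the point), 102 mm above the tray's underside. x points to its back, y along its width, z up.
- tray_large_eye (a point): large tray's eye: opening 19.5 mm wide (y), 28 mm high, straight through the 24 mm deep spine along x. This point: middle of its upper edge (rests on the bar when hung), 70 mm above the underside, mid-depth, 32 mm straight below the handle's centre. Nested trays have their eyes 24 mm apart along the bar.
- tray_large: the same large tray, about 260 g. Origin on its underside, below the middle of the spine. Spine 32 mm wide, x -12 to +12 mm; its flat back meets the next spine's front. Back wall front at x = -12 mm; floor and two side walls reach to x = -52 mm; open top and front; walls 72 mm high, 4 mm thick.
- tray_medium_handle (a point): medium catch tray, standing on the bench: bare metal, black spine and handle, 100 mm wide (y). This point: centre of the upright handle on its back, 20 mm wide (y), 24 mm deep (x), 44 mm tall (22 mm above and below the point), 92 mm above the tray's underside. x points to its back, y along its width, z up.
- tray_medium_eye (a point): medium tray's eye: opening 19.5 mm wide (y), 28 mm high, straight through the 24 mm deep spine along x. This point: middle of its upper edge (rests on the bar when hung), 60 mm above the underside, mid-depth, 32 mm straight below the handle's centre. Nested trays have their eyes 24 mm apart along the bar.
- tray_medium: the same medium tray, about 210 g. Origin on its underside, below the middle of the spine. Spine 32 mm wide, x -12 to +12 mm; its flat back meets the next spine's front. Back wall front at x = -12 mm; floor and two side walls reach to x = -48 mm; open top and front; walls 62 mm high, 4 mm thick.
- tray_small_handle (a point): small catch tray, standing on the bench: bare metal, black spine and handle, 84 mm wide (y). This point: centre of the upright handle on its back, 20 mm wide (y), 24 mm deep (x), 44 mm tall (22 mm above and below the point), 82 mm above the tray's underside. x points to its back, y along its width, z up.
- tray_small_eye (a point): small tray's eye: opening 19.5 mm wide (y), 28 mm high, straight through the 24 mm deep spine along x. This point: middle of its upper edge (rests on the bar when hung), 50 mm above the underside, mid-depth, 32 mm straight below the handle's centre. Nested trays have their eyes 24 mm apart along the bar.
- tray_small: the same small tray, about 170 g. Origin on its underside, below the middle of the spine. Spine 32 mm wide, x -12 to +12 mm; its flat back meets the next spine's front. Back wall front at x = -12 mm; floor and two side walls reach to x = -46 mm; open top and front; walls 52 mm high, 4 mm thick.
- reel: flat grey plastic terminal reel, 100 mm across, 25 mm high; a bystander, to be left alone. Origin at the centre of its underside.
- grease_jar: jar, 52 mm across, 60 mm high; a bystander, to be left alone. Origin at the centre of its underside.
- wrench: steel wrench lying flat; a bystander, to be left alone.
- applicator: small steel crimp applicator, 50 x 70 mm, 83 mm high, heavy; a bystander, to be left alone. Origin at the centre of its underside.
- oil_can: plain metal can, 44 mm across, 85 mm high; a bystander, to be left alone. Origin at the centre of its underside.
- die_puck: steel cylinder, 40 mm across, 30 mm high; a bystander, to be left alone. Origin at the centre of its underside.
Not all that is in view belongs to the job. Leave any blue look-alike of the hook_stand alone.

How it is judged:
By the outcome, as a careful person would: the job done as asked, in the order asked, and still so for the second after the job is handed in, with the robot touching nothing.
It also fails if it takes over 72 s, if anything falls off the work surface, if the arm or the gripper's body presses on something with over 40 N, if the wrist force passes 120 N, or if a joint passes its speed limit or range.

## Working session

There is one attempt and no reset: what is moved stays moved. The work goes in short steps, Python scripts to look and compute and a tool call to move; the robot and the scene stay as the last step left them, time stands still between calls to the robot, and variables do not carry over. Pictures are saved under pics/ and viewed, and the job is handed in when it is done.

Besides the shell and the picture viewer there is one more tool, called after ">>>" by a JSON object that holds its "method" and its "body", one argument or row to a line. servo_tool: Moves the arm, as the interface text tells. Scaled input: -1 to 1 covers 0.04 m each way for a shift and 180 degrees each way for a turn. Its arguments: {"type":"object","properties":{"moves":{"type":"array","items":{"type":"object","properties":{"tx":{"type":"number"},"ty":{"type":"number"},"tz":{"type":"number"},"wx":{"type":"number"},"wy":{"type":"number"},"wz":{"type":"number"}}}},"jaw":{"type":"number"}},"required":["moves"]}

```bash
ls; mkdir -p pics; cat > h.py <<'E'
import numpy as np, cv2, json
from bench import arm, imaging, order
def snap(n,f):
    c=imaging.read_camera(n); cv2.imwrite('pics/'+f,c['frame']); np.savez('pics/'+f+'.npz',**{k:np.array(v) for k,v in c.items()}); return c
def plane(c,u,v,z):
    K,R,t=c['K'],c['R'],c['t']; C=-R.T@t; d=R.T@np.linalg.inv(K)@np.array([u,v,1.]); return C+d*(z-C[2])/d[2]
def proj(c,X):
    p=c['K']@(c['R']@np.array(X)+c['t']); return p[:2]/p[2]
def tri(obs):
    A=np.zeros((3,3));b=np.zeros(3)
    for c,u,v in obs:
        C=-c['R'].T@c['t']; d=c['R'].T@np.linalg.inv(c['K'])@np.array([u,v,1.]); d/=np.linalg.norm(d)
        P=np.eye(3)-np.outer(d,d); A+=P;b+=P@C
    return np.linalg.solve(A,b)
def load(f): return dict(np.load('pics/'+f+'.npz'))
E
python3 - <<'E'
from h import *
s=arm.sense(); print(s)
for n in ['side','top','wrist']:
    c=snap(n,n+'0.png'); print(n,{k:np.round(v,3).tolist() for k,v in c.items() if k!='frame'})
E
```

```text
pics
{'clock': 0.0, 'joints': array([-1.33039412e+00,  3.53676716e-01,  1.63411150e+00,  5.38022798e-06,
        1.15521947e+00, -2.41137814e-03]), 'joint_vel': array([ 1.16846645e-03,  1.72640167e-03,  1.05292950e-03,  3.06736448e-04,
       -1.78730080e-05, -4.39340892e-04]), 'joint_efforts': array([-3.53618721e-03, -5.93839967e+01, -3.34217119e+01,  6.95437426e-02,
        2.35961576e-02, -1.34647935e-04]), 'ee_pos': array([ 0.15014864, -0.60618655,  0.21385555]), 'tcp_rot': array([-7.02804210e-04,  9.92639127e-01,  1.21107652e-01, -8.15495638e-05]), 'contact_force': array([0.10545115, 0.33671839, 1.07021611]), 'moment': array([-0.05411829, -0.00703068, -0.01096752]), 'grip_width': 0.09213302786828202}
side {'K': [[542.639, 0.0, 328.454], [0.0, 542.639, 244.076], [0.0, 0.0, 1.0]], 'R': [[-0.937, -0.348, -0.022], [-0.176, 0.528, -0.831], [0.301, -0.774, -0.556]], 't': [0.455, 0.206, 1.135]}
top {'K': [[467.502, 0.0, 316.654], [0.0, 467.502, 240.662], [0.0, 0.0, 1.0]], 'R': [[-0.016, -1.0, -0.002], [-0.996, 0.016, -0.09], [0.09, 0.001, -0.996]], 't': [0.001, 0.53, 1.103]}
wrist {'K': [[396.606, 0.0, 321.697], [0.0, 396.606, 245.498], [0.0, 0.0, 1.0]], 'hand_eye': [[-0.0, -0.971, -0.238, 0.066], [1.0, -0.0, 0.0, -0.001], [-0.0, -0.238, 0.971, -0.17], [0.0, 0.0, 0.0, 1.0]]}
```

View pics/side0.png

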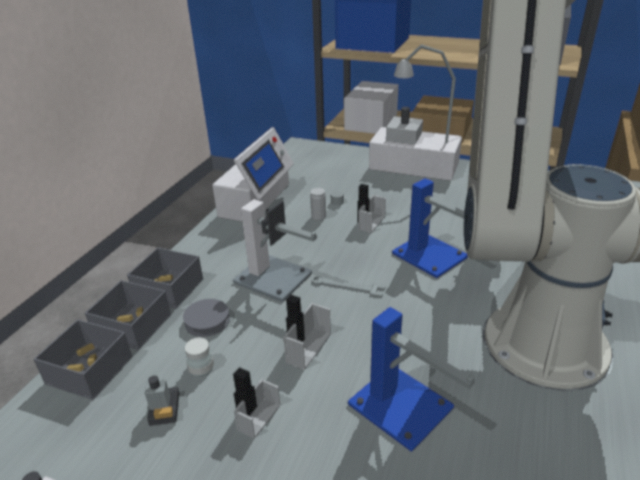

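View pics/top0.png

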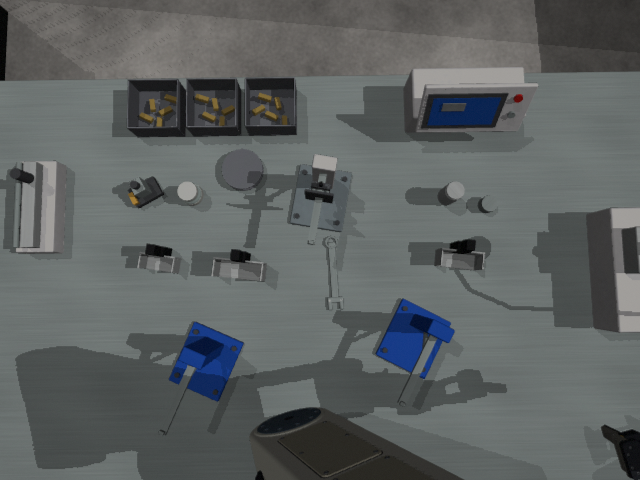

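View pics/wrist0.png

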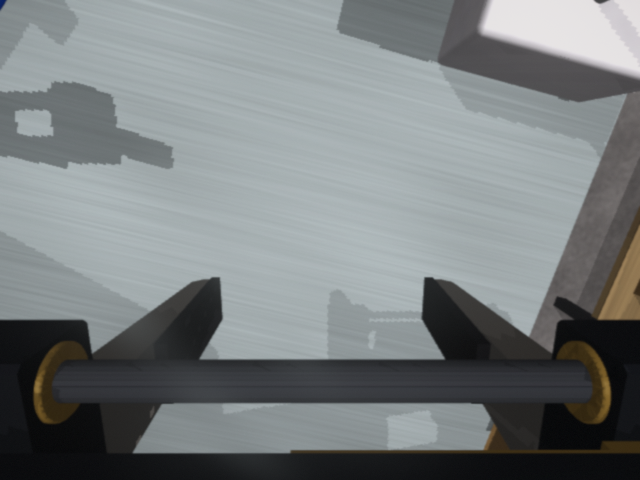

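```bash
python3 - <<'E'
from h import *
a=cv2.imread('pics/top0.png'); b=cv2.imread('pics/side0.png')
def z(im,x,y,w,h,k,f): cv2.imwrite('pics/'+f,cv2.resize(im[y:y+h,x:x+w],None,fx=k,fy=k,interpolation=cv2.INTER_CUBIC))
z(a,125,225,160,70,5,'zt1.png'); z(a,280,145,80,110,5,'zt2.png'); z(a,420,220,80,60,5,'zt3.png')
z(b,215,280,130,160,5*.75,'zs1.png'); z(b,225,180,170,120,4.5,'zs2.png')
E
```

```text
(no output)
```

View pics/zt1.png

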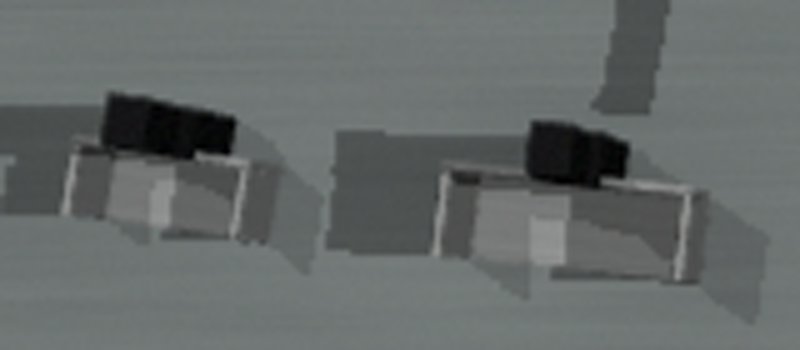

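View pics/zt2.png

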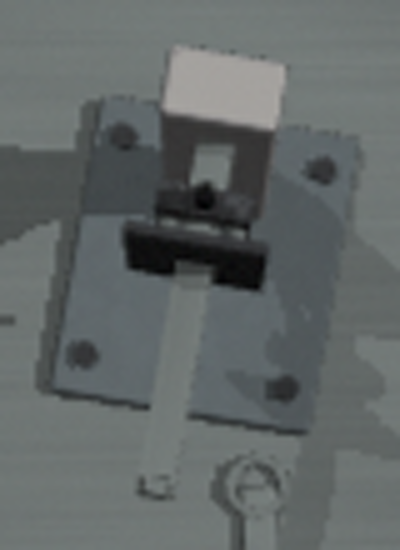

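View pics/zt3.png

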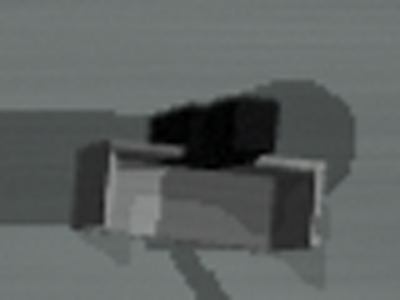

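View pics/zs1.png

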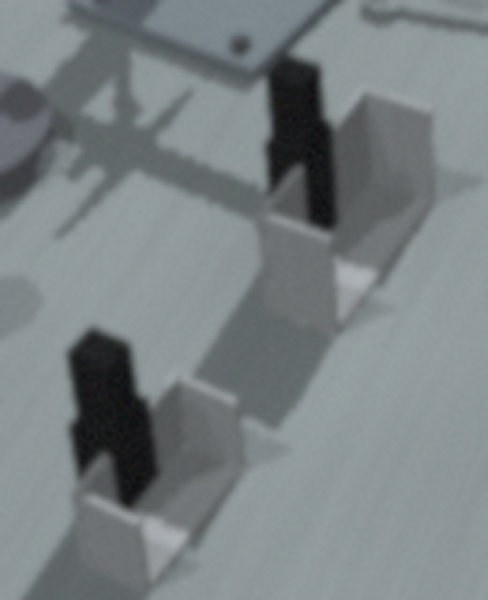

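View pics/zs2.png

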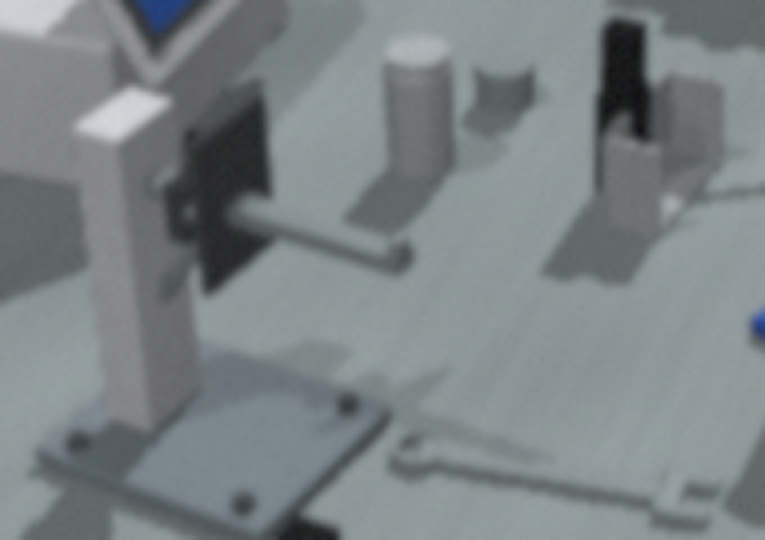

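```bash
python3 - <<'E'
from h import *
c=load('top0.png');s=load('side0.png')
for n,z,pts in [('L',.072,[(214,259),(265,262.6),(212.4,276.2),(261,281)]),('S',.052,[(140,254.4),(174,257.4),(138,267.6),(172,272)]),('M',.062,[(441.4,249.4),(485,252),(441.4,265.6),(483.6,268.6)])]:
    P=[plane(c,u,v,z) for u,v in pts]; print(n,np.round(P,4).tolist(),[np.linalg.norm(P[0]-P[1]),np.linalg.norm(P[2]-P[3])], np.degrees(np.arctan2(*(P[0]-P[1])[[1,0]]))-90)
a=plane(c,280+190/5,145+280/5,.165);b=plane(c,280+160/5,145+478/5,.165);print(a,b,np.degrees(np.arctan2(*(a-b)[[1,0]])))
print(tri([(c,280+157/5,145+490/5),(s,225+402/4.5,180+255/4.5)]))
E
```

```text
L [[0.4867, 0.2289, 0.072], [0.4765, 0.1117, 0.072], [0.4473, 0.2325, 0.072], [0.4345, 0.1211, 0.072]] [np.float64(0.11769451446527453), np.float64(0.11208915574491107)] -4.95159825941046
S [[0.5013, 0.407, 0.052], [0.493, 0.3272, 0.052], [0.4705, 0.4112, 0.052], [0.4589, 0.3315, 0.052]] [np.float64(0.08031304414345884), np.float64(0.08055324647896463)] -5.950738645038072
M [[0.501, -0.2972, 0.062], [0.4934, -0.398, 0.062], [0.4635, -0.2957, 0.062], [0.455, -0.3929, 0.062]] [np.float64(0.10116488027865041), np.float64(0.09765191956623279)] -4.350365143212869
[ 0.6013121 -0.0120938  0.165    ] [0.51711315 0.0019124  0.165     ] -9.444470195956173
[0.51282684 0.00346118 0.1613197 ]
```

>>> {"method": "servo_tool", "body": {
  "moves": [
    {"tz":1,"ty":0.3,"wz":-0.043},
    {"tz":1,"ty":0.5,"wz":-0.043},
    {"tz":0.9,"ty":0.7,"wz":-0.043},
    {"tx":0.4,"ty":1},
    {"tx":0.45,"ty":1},
    {"tx":0.45,"ty":1},
    {"tx":0.45,"ty":1},
    {"tx":0.45,"ty":1},
    {"tx":0.45,"ty":1},
    {"tx":0.45,"ty":1},
    {"tx":0.45,"ty":1},
    {"tx":0.45,"ty":1}
  ]
}}

```text
$.moves[0]: bad value
```

>>> {"method": "servo_tool", "body": {
  "moves": [
    {"tx":0.5,"ty":1},
    {"tx":0.5,"ty":1},
    {"tx":0.5,"ty":1},
    {"tx":0.5,"ty":1},
    {"tx":0.5,"ty":1},
    {"tx":0.4,"ty":1},
    {"tx":0.2,"ty":0.3},
    {},
    {}
  ]
}}

```text
$.moves[0]: bad value
```

```bash
cat >> h.py <<'E'
from scipy.spatial.transform import Rotation as Ro
def wcam(f=None):
    s=arm.sense(); c=imaging.read_camera('wrist')
    q=s['tcp_rot']; Rt=Ro.from_quat([q[1],q[2],q[3],q[0]]).as_matrix()
    H=c['hand_eye']; Rc=Rt@H[:3,:3]; C=s['ee_pos']+Rt@H[:3,3]
    c['R']=Rc.T; c['t']=-Rc.T@C
    if f: cv2.imwrite('pics/'+f,c['frame']); np.savez('pics/'+f+'.npz',**{k:np.array(v) for k,v in c.items()})
    return c
def st():
    s=arm.sense(); q=s['tcp_rot']; Rt=Ro.from_quat([q[1],q[2],q[3],q[0]]).as_matrix()
    print('t',round(s['clock'],2),'pos',np.round(s['ee_pos'],4),'toolx',np.round(Rt[:,0],4),'yaw',round(np.degrees(np.arctan2(Rt[1,0],Rt[0,0])),2),'z',np.round(Rt[:,2],4),'F',np.round(s['contact_force'],2),'M',np.round(s['moment'],3),'w',round(float(s['grip_width']),4)); return s,Rt
E
python3 - <<'E'
from h import *
st(); wcam('w1.png')
E
```

```text
t 0.15 pos [ 0.1502 -0.6063  0.214 ] toolx [ 0.9707  0.2404 -0.    ] yaw 13.91 z [-3.e-04  1.e-03 -1.e+00] F [0.65 0.54 0.34] M [ 0.045 -0.007 -0.001] w 0.092
```

View pics/w1.png

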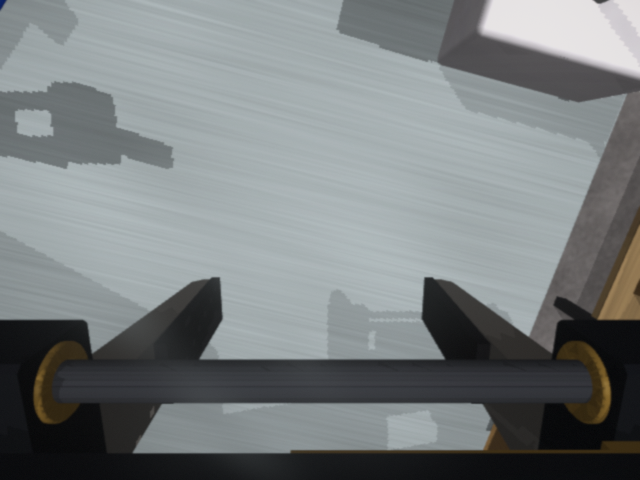

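>>> {"method": "servo_tool", "body": {
  "moves": [
    {"tx":0.0,"ty":0.3,"tz":1.0,"wx":0.0,"wy":0.0,"wz":-0.043}
  ]
}}

```text
clock: 0.3
ee_pos: [0.1494, -0.5923, 0.2497]
tcp_rot: [-0.004, 0.999, 0.053, -0.001]
contact_force: [0.6, -0.4, -0.4]
grip_width: 0.0917
```

>>> {"method": "servo_tool", "body": {
  "moves": [
    {"tx":0,"ty":0.5,"tz":1,"wx":0,"wy":0,"wz":-0.043},
    {"tx":0,"ty":0.7,"tz":0.9,"wx":0,"wy":0,"wz":-0.043},
    {"tx":0.4,"ty":1,"tz":0,"wx":0,"wy":0,"wz":0},
    {"tx":0.45,"ty":1,"tz":0,"wx":0,"wy":0,"wz":0},
    {"tx":0.45,"ty":1,"tz":0,"wx":0,"wy":0,"wz":0},
    {"tx":0.45,"ty":1,"tz":0,"wx":0,"wy":0,"wz":0},
    {"tx":0.45,"ty":1,"tz":0,"wx":0,"wy":0,"wz":0},
    {"tx":0.45,"ty":1,"tz":0,"wx":0,"wy":0,"wz":0},
    {"tx":0.45,"ty":1,"tz":0,"wx":0,"wy":0,"wz":0},
    {"tx":0.45,"ty":1,"tz":0,"wx":0,"wy":0,"wz":0},
    {"tx":0.45,"ty":1,"tz":0,"wx":0,"wy":0,"wz":0}
  ]
}}

```text
clock: 1.4
ee_pos: [0.3104, -0.185, 0.3307]
tcp_rot: [0.0, 0.997, -0.081, 0.0]
contact_force: [0.8, 0.3, 0.5]
grip_width: 0.0923
```

>>> {"method": "servo_tool", "body": {
  "moves": [
    {"tx":0.5,"ty":1,"tz":0,"wx":0,"wy":0,"wz":0},
    {"tx":0.5,"ty":1,"tz":0,"wx":0,"wy":0,"wz":0},
    {"tx":0.5,"ty":1,"tz":0,"wx":0,"wy":0,"wz":0},
    {"tx":0.5,"ty":1,"tz":0,"wx":0,"wy":0,"wz":0},
    {"tx":0.5,"ty":1,"tz":0,"wx":0,"wy":0,"wz":0},
    {"tx":0.5,"ty":1,"tz":0,"wx":0,"wy":0,"wz":0},
    {"tx":0.2,"ty":0.3,"tz":0,"wx":0,"wy":0,"wz":0},
    {"tx":0,"ty":0,"tz":0,"wx":0,"wy":0,"wz":0},
    {"tx":0,"ty":0,"tz":0,"wx":0,"wy":0,"wz":0}
  ]
}}

```text
clock: 2.3
ee_pos: [0.4377, 0.0647, 0.3303]
tcp_rot: [0.0, 0.997, -0.081, -0.0]
contact_force: [0.7, -0.2, 0.4]
grip_width: 0.092
```

```bash
python3 - <<'E'
from h import *
st(); wcam('w2.png')
E
```

```text
t 2.3 pos [0.4377 0.0647 0.3303] toolx [ 9.869e-01 -1.612e-01 -9.000e-04] yaw -9.28 z [-1.e-03 -7.e-04 -1.e+00] F [ 0.68 -0.22  0.39] M [ 0.033 -0.03  -0.031] w 0.092
```

View pics/w2.png

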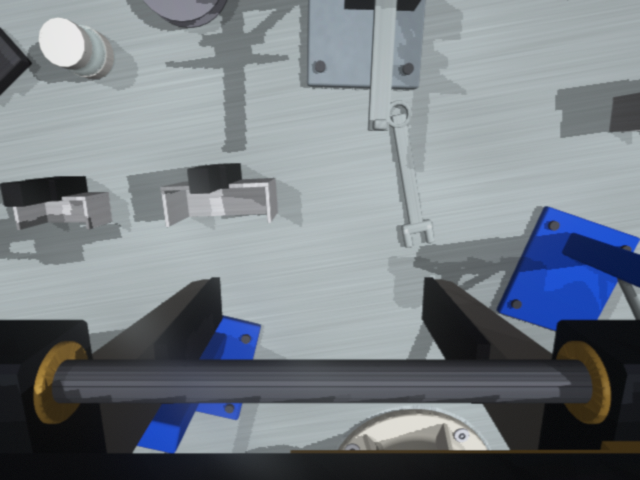

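```bash
python3 - <<'E'
from h import *
a=cv2.imread('pics/w2.png')
def z(im,x,y,w,h,k,f):
    o=np.clip(255*(im[y:y+h,x:x+w]/255.)**0.5,0,255).astype(np.uint8); cv2.imwrite('pics/'+f,cv2.resize(o,None,fx=k,fy=k,interpolation=cv2.INTER_CUBIC))
z(a,150,150,140,90,5,'z1.png'); z(a,330,0,100,140,4,'z2.png')
E
```

```text
(no output)
```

View pics/z1.png

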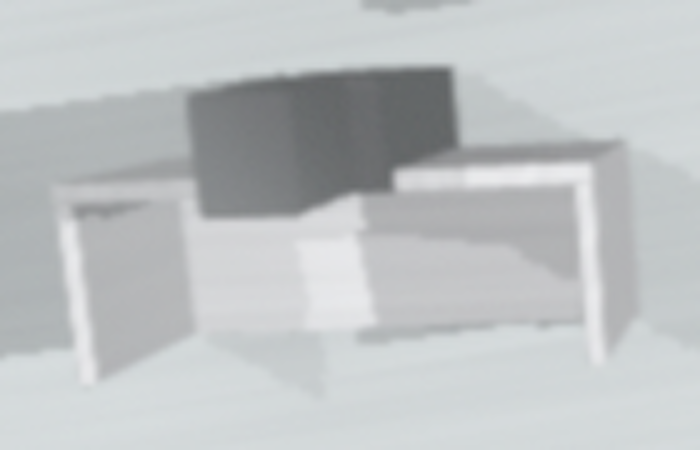

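View pics/z2.png

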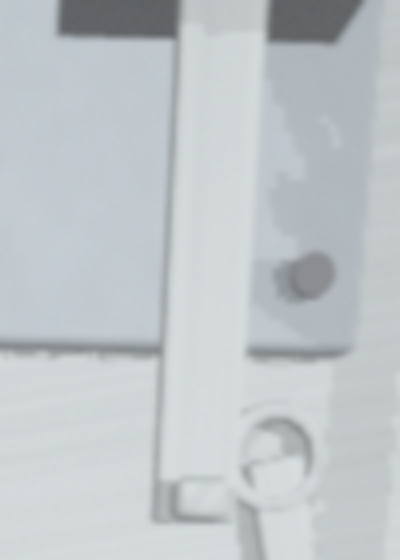

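```bash
python3 - <<'E'
from h import *
c=load('w2.png')
def Z(p): return 330+(p[0]-1.5)/4,0+(p[1]-1.5)/4
A=plane(c,*Z((167,460)),.165);B=plane(c,*Z((242,460)),.165);A2=plane(c,*Z((181,40)),.165);B2=plane(c,*Z((268,40)),.165)
print(A,B,A2,B2,np.linalg.norm(A-B),np.linalg.norm(A2-B2)); d=(A2+B2-A-B)/2; print('yaw',np.degrees(np.arctan2(d[1],d[0])),(A+B)/2)
print('lip back',plane(c,*Z((204,482)),.173),'lip front',plane(c,*Z((204,520)),.173))
print('plate', plane(c,*Z((100,37)),.212))
def Y(p): return 150+(p[0]-2)/5,150+(p[1]-2)/5
H=[plane(c,*Y(p),.124) for p in [(190,95),(288,78),(300,215),(202,215)]]
print(np.round(H,4),np.mean(H,0)); 
for i in range(4): print(np.linalg.norm(H[i]-H[i-1]), (H[i]-H[i-1])[:2])
R=[plane(c,*Y(p),.072) for p in [(55,187),(625,143),(605,362),(82,382)]]
print(np.round(R,4))
for i in range(4): print(np.linalg.norm(R[i]-R[i-1]), (R[i]-R[i-1])[:2])
E
```

```text
[0.52183276 0.01064549 0.165     ] [ 0.51939849 -0.00425383  0.165     ] [ 0.5967162  -0.00199386  0.165     ] [ 0.59405865 -0.01829806  0.165     ] 0.015096872512435524 0.01651936305243369
yaw -10.117010605906774 [0.52061562 0.00319583 0.165     ]
lip back [0.51610058 0.005049   0.173     ] lip front [0.50895914 0.00595841 0.173     ]
plate [0.58606692 0.01896982 0.212     ]
[[0.5043 0.1805 0.124 ]
 [0.5044 0.1618 0.124 ]
 [0.4792 0.1654 0.124 ]
 [0.4822 0.1837 0.124 ]] [0.49254438 0.17285785 0.124     ]
0.022296349118986113 [ 0.02207519 -0.00313263]
0.018723103401843463 [ 8.54582235e-05 -1.87229084e-02]
0.02540566864280911 [-0.0251513   0.00358611]
0.01851259123595858 [0.00299065 0.01826943]
[[0.4903 0.2311 0.072 ]
 [0.4798 0.1088 0.072 ]
 [0.4339 0.1221 0.072 ]
 [0.4481 0.2362 0.072 ]]
0.042570406919908085 [ 0.04226611 -0.00508086]
0.12278881709745601 [-0.0105699  -0.12233303]
0.047765065030599956 [-0.04587607  0.01329991]
0.11499160252292039 [0.01417985 0.11411398]
```

>>> {"method": "servo_tool", "body": {
  "jaw": 0.5,
  "moves": [
    {"tx":0.4,"ty":0.7,"tz":0,"wx":0,"wy":0,"wz":0.018},
    {"tx":0.5,"ty":1,"tz":-0.6,"wx":0,"wy":0,"wz":0},
    {"tx":0.47,"ty":0.98,"tz":-0.6,"wx":0,"wy":0,"wz":0},
    {"tx":0,"ty":0,"tz":-1,"wx":0,"wy":0,"wz":0},
    {"tx":0,"ty":0,"tz":-1.0,"wx":0,"wy":0,"wz":0},
    {"tx":0,"ty":0,"tz":0,"wx":0,"wy":0,"wz":0},
    {"tx":0,"ty":0,"tz":0,"wx":0,"wy":0,"wz":0}
  ]
}}

```text
clock: 3.05
ee_pos: [0.4927, 0.1707, 0.2037]
tcp_rot: [0.0, 0.999, -0.054, -0.0]
contact_force: [1.3, -0.4, -0.0]
grip_width: 0.0458
```

```bash
python3 - <<'E'
from h import *
st(); c=wcam('w3.png'); f=c['frame']; cv2.imwrite('pics/w3g.png',(255*(f/255.)**.5).astype(np.uint8))
E
```

```text
t 3.05 pos [0.4927 0.1707 0.2037] toolx [ 9.942e-01 -1.073e-01 -7.000e-04] yaw -6.16 z [-8.e-04 -4.e-04 -1.e+00] F [ 1.31 -0.37 -0.02] M [-0.039  0.017  0.026] w 0.0458
```

View pics/w3g.png

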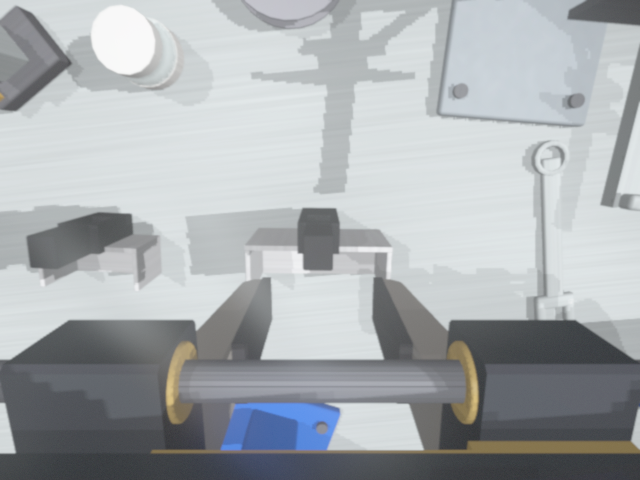

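```bash
python3 - <<'E'
from h import *
a=cv2.imread('pics/w3g.png')
cv2.imwrite('pics/z3.png',cv2.resize(a[195:290,230:410],None,fx=4.4,fy=4.4,interpolation=cv2.INTER_CUBIC))
c=load('w3.png'); s=arm.sense(); print(proj(c,s['ee_pos']))
E
```

```text
[321.68558459 295.47178262]
```

View pics/z3.png

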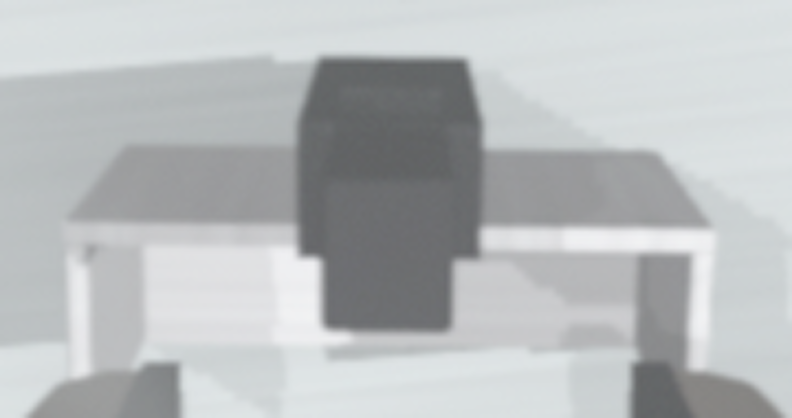

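```bash
python3 - <<'E'
from h import *
c=load('w3.png')
f=lambda p:plane(c,230+p[0]/4.4,195+p[1]/4.4,.124)
H=[f(p) for p in [(322,180),(452,180),(452,330),(322,330)]]; print(np.round(H,4),np.mean(H,0))
E
```

```text
[[0.5047 0.1818 0.124 ]
 [0.5026 0.1629 0.124 ]
 [0.4798 0.1652 0.124 ]
 [0.4819 0.1846 0.124 ]] [0.49225018 0.17364732 0.124     ]
```

>>> {"method": "servo_tool", "body": {
  "moves": [
    {"tx":0,"ty":0.07,"tz":-0.8,"wx":0,"wy":0,"wz":0},
    {"tx":0,"ty":0,"tz":-1,"wx":0,"wy":0,"wz":0},
    {"tx":0,"ty":0,"tz":-0.7,"wx":0,"wy":0,"wz":0},
    {"tx":0,"ty":0,"tz":-0.44,"wx":0,"wy":0,"wz":0},
    {"tx":0,"ty":0,"tz":0,"wx":0,"wy":0,"wz":0},
    {"tx":0,"ty":0,"tz":0,"wx":0,"wy":0,"wz":0}
  ]
}}

```text
clock: 3.7
ee_pos: [0.4943, 0.1748, 0.0874]
tcp_rot: [-0.001, 0.999, -0.053, 0.001]
contact_force: [-0.5, -0.4, 0.1]
grip_width: 0.0457
```

>>> {"method": "servo_tool", "body": {
  "jaw": 0.0,
  "moves": [
    {"tx":0,"ty":0,"tz":0,"wx":0,"wy":0,"wz":0},
    {"tx":0,"ty":0,"tz":0,"wx":0,"wy":0,"wz":0},
    {"tx":0,"ty":0,"tz":0,"wx":0,"wy":0,"wz":0},
    {"tx":0,"ty":0,"tz":0,"wx":0,"wy":0,"wz":0},
    {"tx":0,"ty":0,"tz":0,"wx":0,"wy":0,"wz":0},
    {"tx":0,"ty":0,"tz":0,"wx":0,"wy":0,"wz":0}
  ]
}}

```text
clock: 4.3
ee_pos: [0.4932, 0.1748, 0.0861]
tcp_rot: [-0.0, 0.999, -0.053, 0.0]
contact_force: [-1.1, -1.4, 7.0]
grip_width: 0.0199
```

```bash
python3 - <<'E'
from h import *
st(); c=wcam('w4.png'); f=c['frame']; cv2.imwrite('pics/w4g.png',(255*(f/255.)**.5).astype(np.uint8))
E
```

```text
t 4.3 pos [0.4932 0.1748 0.0861] toolx [ 0.9944 -0.1055  0.001 ] yaw -6.05 z [ 1.e-03  1.e-04 -1.e+00] F [-1.05 -1.39  7.04] M [-0.27   0.208  0.019] w 0.0199
```

View pics/w4g.png

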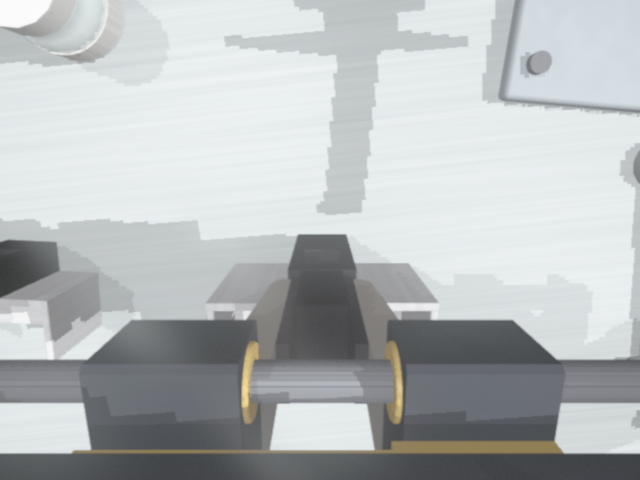

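>>> {"method": "servo_tool", "body": {
  "moves": [
    {"tx":0,"ty":0,"tz":0.3,"wx":0,"wy":0,"wz":0},
    {"tx":0,"ty":0,"tz":0.6,"wx":0,"wy":0,"wz":0},
    {"tx":0,"ty":0,"tz":1,"wx":0,"wy":0,"wz":0},
    {"tx":0,"ty":-0.2,"tz":0.8,"wx":0,"wy":0,"wz":-0.011},
    {"tx":-0.1,"ty":-0.6,"tz":0,"wx":0,"wy":0,"wz":-0.01},
    {"tx":-0.2,"ty":-1,"tz":0,"wx":0,"wy":0,"wz":0},
    {"tx":-0.14,"ty":-1,"tz":0,"wx":0,"wy":0,"wz":0},
    {"tx":-0.1,"ty":-0.8,"tz":0,"wx":0,"wy":0,"wz":0},
    {"tx":0,"ty":-0.47,"tz":0,"wx":0,"wy":0,"wz":0},
    {"tx":0,"ty":0,"tz":0,"wx":0,"wy":0,"wz":0},
    {"tx":0,"ty":0,"tz":0,"wx":0,"wy":0,"wz":0},
    {"tx":0,"ty":0,"tz":0,"wx":0,"wy":0,"wz":0}
  ]
}}

```text
clock: 5.55
ee_pos: [0.4712, 0.0127, 0.1935]
tcp_rot: [-0.0, 0.996, -0.086, 0.0]
contact_force: [-0.2, 1.2, -2.5]
grip_width: 0.02
```

```bash
python3 - <<'E'
from h import *
st(); c=wcam('w5.png'); f=c['frame']; g=(255*(f/255.)**.5).astype(np.uint8);cv2.imwrite('pics/w5g.png',g)
cv2.imwrite('pics/z5.png',cv2.resize(g[60:320,260:400],None,fx=3,fy=2.3,interpolation=cv2.INTER_CUBIC))
c=snap('side','s5.png');cv2.imwrite('pics/zs5.png',cv2.resize(c['frame'][170:370,200:400],None,fx=3,fy=3,interpolation=cv2.INTER_CUBIC))
E
```

```text
t 5.55 pos [0.4712 0.0127 0.1935] toolx [ 0.9853 -0.1706  0.    ] yaw -9.82 z [ 1.e-04  4.e-04 -1.e+00] F [-0.21  1.2  -2.55] M [ 0.001 -0.025  0.028] w 0.02
```

View pics/w5g.png

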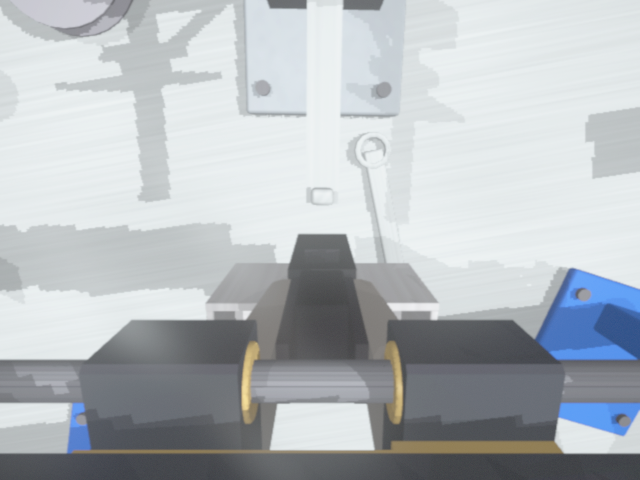

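View pics/zs5.png

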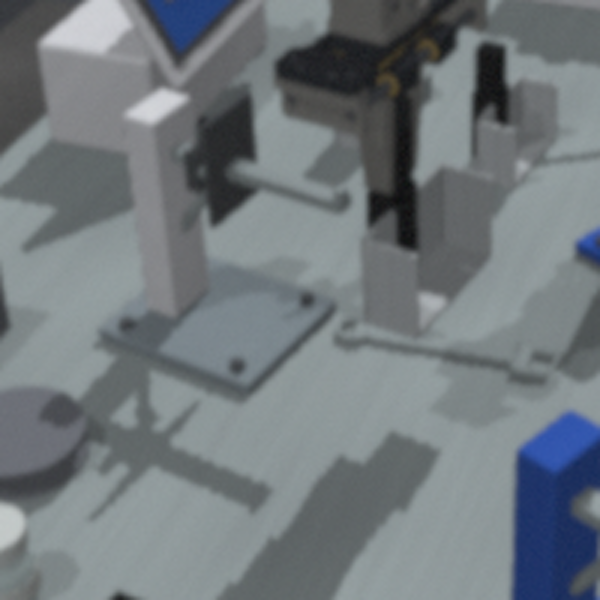

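```bash
python3 - <<'E'
from h import *
f=cv2.imread('pics/w5.png'); 
o=f[0:260,270:380].astype(float); o=np.clip((o-90)*1.6,0,255).astype(np.uint8)
cv2.imwrite('pics/z5.png',cv2.resize(f[0:250,275:375],None,fx=5,fy=2.4,interpolation=cv2.INTER_CUBIC))
for r in [20,60,100,125,150,175,190]:
    g=cv2.GaussianBlur(f,(1,5),0)[r,290:360].astype(int); print(r,[tuple(x) for x in g[8:62:2]] if r in(60,) else g[:,1].tolist())
E
```

```text
20 [197, 197, 197, 199, 198, 198, 199, 199, 200, 200, 199, 198, 198, 199, 199, 199, 203, 217, 223, 224, 225, 225, 226, 226, 225, 223, 221, 221, 221, 222, 223, 224, 224, 225, 226, 226, 226, 225, 226, 226, 226, 226, 226, 225, 225, 227, 227, 228, 229, 229, 227, 223, 209, 200, 196, 196, 195, 195, 196, 195, 195, 195, 194, 194, 194, 194, 194, 194, 194, 193]
60 [(np.int64(213), np.int64(203), np.int64(189)), (np.int64(213), np.int64(203), np.int64(189)), (np.int64(212), np.int64(202), np.int64(188)), (np.int64(213), np.int64(203), np.int64(189)), (np.int64(217), np.int64(210), np.int64(198)), (np.int64(228), np.int64(226), np.int64(217)), (np.int64(229), np.int64(227), np.int64(219)), (np.int64(230), np.int64(229), np.int64(221)), (np.int64(228), np.int64(227), np.int64(218)), (np.int64(226), np.int64(224), np.int64(215)), (np.int64(226), np.int64(224), np.int64(214)), (np.int64(227), np.int64(226), np.int64(216)), (np.int64(228), np.int64(227), np.int64(218)), (np.int64(228), np.int64(227), np.int64(218)), (np.int64(228), np.int64(227), np.int64(218)), (np.int64(229), np.int64(227), np.int
[... 1601 characters left out ...]
 226, 226, 226, 225, 225, 225, 225, 224, 224, 224, 224, 224, 223, 224, 225, 226, 227, 228, 228, 230, 230, 229, 228, 227, 227, 227, 226, 226, 226, 227, 228, 227, 227, 227, 227, 227, 228, 228, 228, 228, 227, 227, 226, 227, 228, 229, 229, 229, 229, 228, 228, 227, 227, 227, 228, 227, 227, 227, 227, 227, 227, 227, 227, 226, 226, 226, 227, 227, 227]
190 [226, 226, 225, 225, 226, 225, 226, 226, 226, 226, 226, 226, 226, 226, 226, 219, 191, 172, 168, 169, 168, 161, 159, 169, 184, 193, 196, 196, 195, 194, 192, 190, 189, 187, 186, 187, 188, 190, 193, 194, 195, 193, 196, 208, 217, 220, 222, 225, 226, 226, 225, 225, 225, 225, 224, 224, 224, 224, 224, 224, 224, 224, 224, 225, 225, 225, 226, 226, 226, 225]
```

View pics/z5.png

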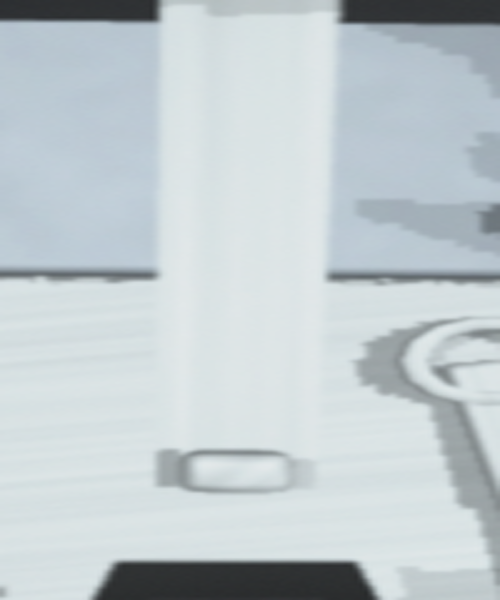

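```bash
python3 - <<'E'
from h import *
c=load('w5.png');s,Rt=st(); p=s['ee_pos']
P=[(Rt.T@(plane(c,u,v,z)-p))[:2] for u,v,z in [(324.5,20,.165),(323.8,60,.165),(323.2,100,.165),(321.8,190,.165),(322.3,190,.173),(322.3,203,.173)]]
print(np.round(P,4)); P=np.array(P); print(np.degrees(np.polyfit(P[:4,0],P[:4,1],1)[0]))
print('plate face rows', [(Rt.T@(plane(c,300,r,.212)-p))[:2] for r in (5,8,10)])
E
```

```text
t 5.65 pos [0.4712 0.0128 0.1934] toolx [ 9.855e-01 -1.699e-01 -1.000e-04] yaw -9.78 z [-1.e-04  2.e-04 -1.e+00] F [ 1.01  0.7  -3.33] M [ 0.068 -0.07   0.007] w 0.0198
[[ 1.219e-01  1.000e-03]
 [ 1.052e-01  6.000e-04]
 [ 8.770e-02  4.000e-04]
 [ 4.540e-02 -3.000e-04]
 [ 4.620e-02 -1.000e-04]
 [ 3.990e-02 -1.000e-04]]
0.9530191226024506
plate face rows [array([ 0.11313171, -0.00777077]), array([ 0.11220995, -0.00778355]), array([ 0.11159378, -0.0077921 ])]
```

>>> {"method": "servo_tool", "body": {
  "moves": [
    {"tx":0.15,"ty":-0.028,"tz":0,"wx":0,"wy":0,"wz":-0.003},
    {"tx":0.2,"ty":-0.037,"tz":0,"wx":0,"wy":0,"wz":0},
    {"tx":0.2,"ty":-0.037,"tz":0,"wx":0,"wy":0,"wz":0},
    {"tx":0.2,"ty":-0.037,"tz":0,"wx":0,"wy":0,"wz":0},
    {"tx":0.2,"ty":-0.037,"tz":0,"wx":0,"wy":0,"wz":0},
    {"tx":0.2,"ty":-0.037,"tz":0,"wx":0,"wy":0,"wz":0}
  ]
}}

```text
clock: 6.25
ee_pos: [0.5179, 0.0032, 0.1932]
tcp_rot: [0.0, 0.996, -0.091, -0.0]
contact_force: [0.1, 0.1, -2.8]
grip_width: 0.0198
```

>>> {"method": "servo_tool", "body": {
  "moves": [
    {"tx":0.2,"ty":-0.037,"tz":0,"wx":0,"wy":0,"wz":0},
    {"tx":0.2,"ty":-0.037,"tz":0,"wx":0,"wy":0,"wz":0},
    {"tx":0.1,"ty":-0.018,"tz":0,"wx":0,"wy":0,"wz":0},
    {"tx":0,"ty":0,"tz":0,"wx":0,"wy":0,"wz":0},
    {"tx":0,"ty":0,"tz":0,"wx":0,"wy":0,"wz":0}
  ]
}}

```text
clock: 6.75
ee_pos: [0.5369, -0.0003, 0.1932]
tcp_rot: [0.0, 0.996, -0.091, -0.0]
contact_force: [-0.4, 0.1, -1.7]
grip_width: 0.0197
```

```bash
python3 - <<'E'
from h import *
st(); c=wcam('w6.png'); f=c['frame']; g=(255*(f/255.)**.5).astype(np.uint8)
cv2.imwrite('pics/z6.png',cv2.resize(g[0:300,220:420],None,fx=3,fy=2,interpolation=cv2.INTER_CUBIC))
c=snap('side','s6.png');cv2.imwrite('pics/zs6.png',cv2.resize(c['frame'][170:330,220:380],None,fx=3.7,fy=3.7,interpolation=cv2.INTER_CUBIC))
E
```

```text
t 6.75 pos [ 5.369e-01 -3.000e-04  1.932e-01] toolx [ 9.836e-01 -1.804e-01 -5.000e-04] yaw -10.39 z [-5.e-04  0.e+00 -1.e+00] F [-0.36  0.08 -1.69] M [ 0.062 -0.044 -0.059] w 0.0197
```

View pics/z6.png

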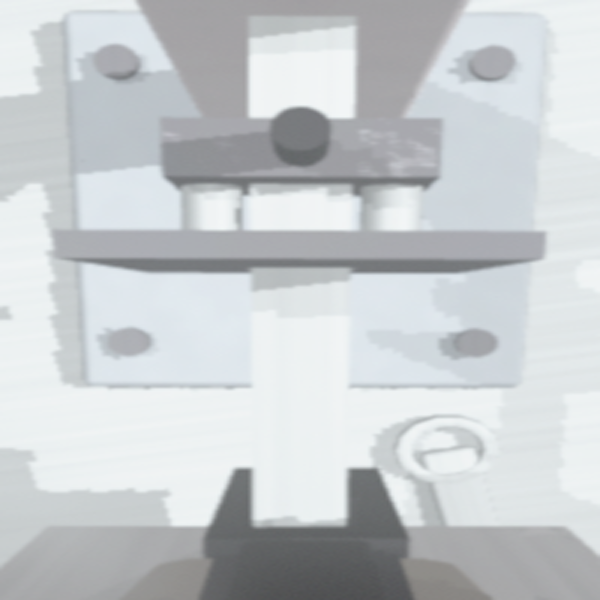

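View pics/zs6.png

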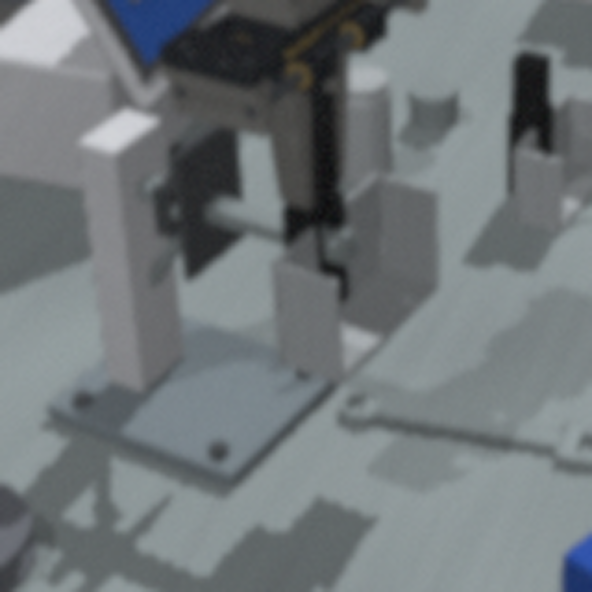

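>>> {"method": "servo_tool", "body": {
  "moves": [
    {"tx":0.005,"ty":0.03,"tz":-0.1,"wx":0,"wy":0,"wz":0},
    {"tx":0,"ty":0,"tz":-0.1,"wx":0,"wy":0,"wz":0},
    {"tx":0,"ty":0,"tz":-0.06,"wx":0,"wy":0,"wz":0},
    {"tx":0,"ty":0,"tz":-0.03,"wx":0,"wy":0,"wz":0},
    {"tx":0,"ty":0,"tz":0,"wx":0,"wy":0,"wz":0},
    {"tx":0,"ty":0,"tz":0,"wx":0,"wy":0,"wz":0}
  ]
}}

```text
clock: 7.45
ee_pos: [0.5374, 0.0009, 0.1817]
tcp_rot: [0.0, 0.996, -0.091, -0.0]
contact_force: [0.4, -1.3, -0.5]
grip_width: 0.0199
```

```bash
python3 - <<'E'
from h import *
st(); c=wcam('w7.png'); f=c['frame']; g=(255*(f/255.)**.5).astype(np.uint8)
cv2.imwrite('pics/z7.png',cv2.resize(g[0:300,220:420],None,fx=3,fy=2,interpolation=cv2.INTER_CUBIC))
E
```

```text
t 7.45 pos [0.5374 0.0009 0.1817] toolx [ 0.9836 -0.1803 -0.    ] yaw -10.39 z [-0. -0. -1.] F [ 0.36 -1.27 -0.54] M [-0.016  0.021  0.025] w 0.0199
```

View pics/z7.png

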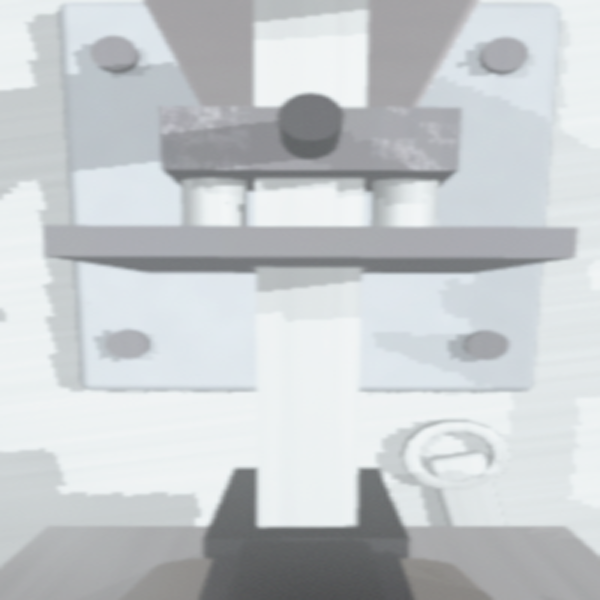

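```bash
python3 - <<'E'
from h import *
c=load('w7.png');s,Rt=st(); p=s['ee_pos']
for r in (128,129,130): print((Rt.T@(plane(c,322,r,.212)-p))[:2])
E
```

```text
t 7.5 pos [0.5374 0.0009 0.1818] toolx [ 9.836e-01 -1.803e-01  1.000e-04] yaw -10.39 z [ 1.e-04  0.e+00 -1.e+00] F [-0.01  0.19 -2.28] M [ 0.036 -0.016  0.003] w 0.0198
[ 0.0720993  -0.00041303]
[ 0.0717748  -0.00041302]
[ 0.07144992 -0.000413  ]
```

>>> {"method": "servo_tool", "body": {
  "moves": [
    {"tx":0.15,"ty":-0.028,"tz":0,"wx":0,"wy":0,"wz":-0.0017},
    {"tx":0.25,"ty":-0.0475,"tz":0,"wx":0,"wy":0,"wz":0},
    {"tx":0.25,"ty":-0.0475,"tz":0,"wx":0,"wy":0,"wz":0},
    {"tx":0.25,"ty":-0.0475,"tz":0,"wx":0,"wy":0,"wz":0},
    {"tx":0.2,"ty":-0.038,"tz":0,"wx":0,"wy":0,"wz":0},
    {"tx":0.15,"ty":-0.028,"tz":0,"wx":0,"wy":0,"wz":0},
    {"tx":0.08,"ty":-0.015,"tz":0,"wx":0,"wy":0,"wz":0},
    {"tx":0,"ty":0,"tz":0,"wx":0,"wy":0,"wz":0},
    {"tx":0,"ty":0,"tz":0,"wx":0,"wy":0,"wz":0}
  ]
}}

```text
clock: 8.4
ee_pos: [0.5903, -0.0091, 0.1816]
tcp_rot: [0.0, 0.996, -0.093, -0.0]
contact_force: [0.5, -0.4, -2.2]
grip_width: 0.0199
```

```bash
python3 - <<'E'
from h import *
st(); c=wcam('w8.png'); f=c['frame']; g=(255*(f/255.)**.5).astype(np.uint8)
cv2.imwrite('pics/z8.png',cv2.resize(g[100:330,220:420],None,fx=3.5,fy=2.6,interpolation=cv2.INTER_CUBIC))
E
```

```text
t 8.4 pos [ 0.5903 -0.0091  0.1816] toolx [ 9.826e-01 -1.856e-01 -5.000e-04] yaw -10.69 z [-5.e-04  0.e+00 -1.e+00] F [ 0.47 -0.41 -2.25] M [ 0.045  0.011 -0.016] w 0.0199
```

View pics/z8.png

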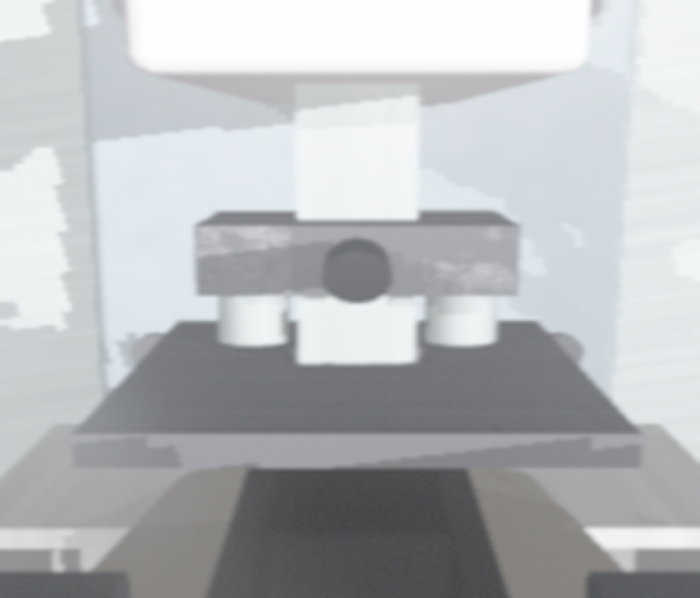

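>>> {"method": "servo_tool", "body": {
  "moves": [
    {"tx":0.05,"ty":-0.0095,"tz":0,"wx":0,"wy":0,"wz":0},
    {"tx":0.05,"ty":-0.0095,"tz":0,"wx":0,"wy":0,"wz":0},
    {"tx":0,"ty":0,"tz":0,"wx":0,"wy":0,"wz":0},
    {"tx":0,"ty":0,"tz":0,"wx":0,"wy":0,"wz":0}
  ]
}}

```text
clock: 8.85
ee_pos: [0.5946, -0.0099, 0.1818]
tcp_rot: [-0.0, 0.996, -0.093, 0.0]
contact_force: [-0.7, 1.2, -2.2]
grip_width: 0.0199
```

>>> {"method": "servo_tool", "body": {
  "moves": [
    {"tx":0.05,"ty":-0.0095,"tz":0,"wx":0,"wy":0,"wz":0},
    {"tx":0,"ty":0,"tz":0,"wx":0,"wy":0,"wz":0},
    {"tx":0,"ty":0,"tz":0,"wx":0,"wy":0,"wz":0}
  ]
}}

```text
clock: 9.15
ee_pos: [0.5966, -0.0103, 0.1817]
tcp_rot: [0.0, 0.996, -0.093, -0.0]
contact_force: [-0.8, 0.8, -2.0]
grip_width: 0.0197
```

>>> {"method": "servo_tool", "body": {
  "moves": [
    {"tx":0.05,"ty":-0.0095,"tz":0,"wx":0,"wy":0,"wz":0},
    {"tx":0,"ty":0,"tz":0,"wx":0,"wy":0,"wz":0},
    {"tx":0,"ty":0,"tz":0,"wx":0,"wy":0,"wz":0}
  ]
}}

```text
clock: 9.45
ee_pos: [0.5983, -0.0106, 0.1817]
tcp_rot: [-0.0, 0.996, -0.093, -0.0]
contact_force: [-1.8, 1.0, -1.0]
grip_width: 0.0197
```

>>> {"method": "servo_tool", "body": {
  "moves": [
    {"tx":0.05,"ty":-0.0095,"tz":0,"wx":0,"wy":0,"wz":0},
    {"tx":0,"ty":0,"tz":0,"wx":0,"wy":0,"wz":0},
    {"tx":0,"ty":0,"tz":0,"wx":0,"wy":0,"wz":0}
  ]
}}

```text
clock: 9.75
ee_pos: [0.5998, -0.0109, 0.1816]
tcp_rot: [-0.0, 0.996, -0.093, -0.001]
contact_force: [-3.8, 1.1, 0.8]
grip_width: 0.0198
```

```bash
python3 - <<'E'
from h import *
st(); c=wcam('w9.png'); f=c['frame']; g=(255*(f/255.)**.5).astype(np.uint8)
cv2.imwrite('pics/z9.png',cv2.resize(g[100:330,220:420],None,fx=3.5,fy=2.6,interpolation=cv2.INTER_CUBIC))
E
```

```text
t 9.75 pos [ 0.5998 -0.0109  0.1816] toolx [ 0.9826 -0.1856 -0.0017] yaw -10.7 z [-1.7e-03  2.0e-04 -1.0e+00] F [-3.8   1.14  0.78] M [ 0.189  0.753 -0.068] w 0.0198
```

View pics/z9.png

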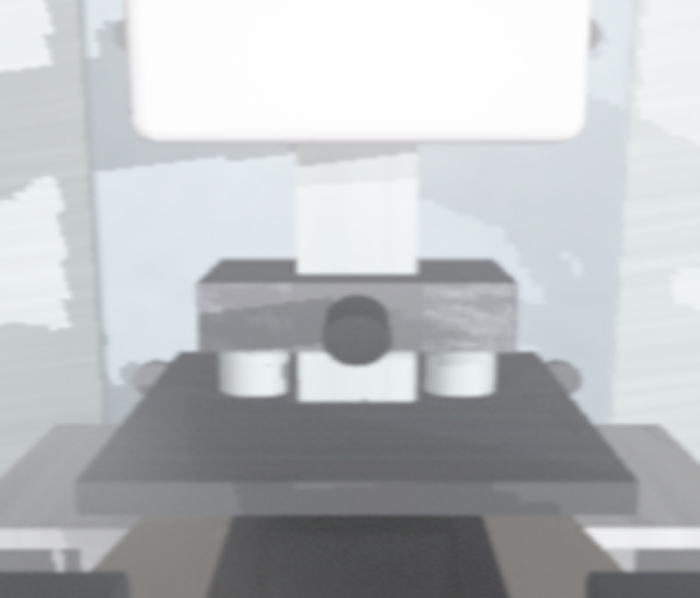

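>>> {"method": "servo_tool", "body": {
  "moves": [
    {"tx":0.05,"ty":-0.0095,"tz":0,"wx":0,"wy":0,"wz":0},
    {"tx":0,"ty":0,"tz":0,"wx":0,"wy":0,"wz":0},
    {"tx":0,"ty":0,"tz":0,"wx":0,"wy":0,"wz":0}
  ]
}}

```text
clock: 10.1
ee_pos: [0.6011, -0.0112, 0.1815]
tcp_rot: [-0.0, 0.996, -0.093, -0.002]
contact_force: [-7.8, 1.1, 2.8]
grip_width: 0.0195
```

```bash
python3 - <<'E'
from h import *
st(); c=wcam('w10.png'); f=c['frame']; g=(255*(f/255.)**.5).astype(np.uint8)
cv2.imwrite('pics/z10.png',cv2.resize(g[100:330,220:420],None,fx=3.5,fy=2.6,interpolation=cv2.INTER_CUBIC))
c=snap('side','s10.png');cv2.imwrite('pics/zs10.png',cv2.resize(c['frame'][170:330,220:380],None,fx=3.7,fy=3.7,interpolation=cv2.INTER_CUBIC))
E
```

```text
t 10.1 pos [ 0.6011 -0.0112  0.1815] toolx [ 0.9826 -0.1856 -0.0032] yaw -10.7 z [-3.2e-03  4.0e-04 -1.0e+00] F [-7.81  1.09  2.84] M [ 0.258  1.147 -0.058] w 0.0195
```

View pics/z10.png

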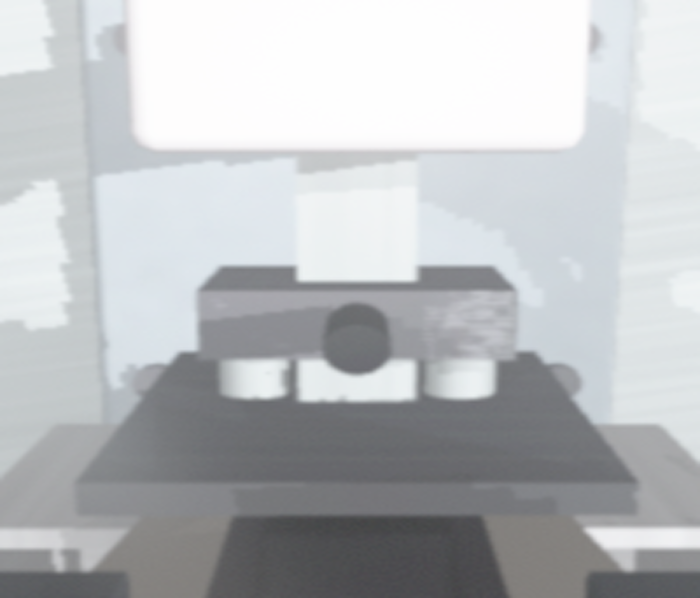

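View pics/zs10.png

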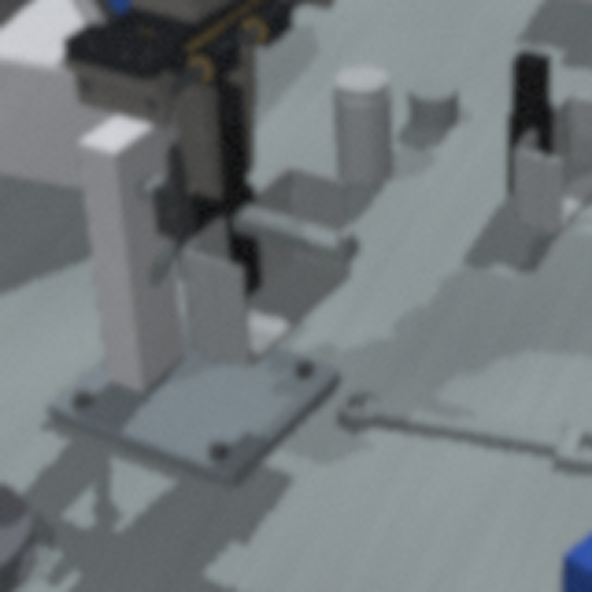

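>>> {"method": "servo_tool", "body": {
  "moves": [
    {"tx":-0.03,"ty":0.0055,"tz":0,"wx":0,"wy":0,"wz":0},
    {"tx":-0.03,"ty":0.0055,"tz":0,"wx":0,"wy":0,"wz":0},
    {"tx":-0.03,"ty":0.0055,"tz":0,"wx":0,"wy":0,"wz":0},
    {"tx":0,"ty":0,"tz":-0.0125,"wx":0,"wy":0,"wz":0},
    {"tx":0,"ty":0,"tz":0,"wx":0,"wy":0,"wz":0},
    {"tx":0,"ty":0,"tz":0,"wx":0,"wy":0,"wz":0}
  ]
}}

```text
clock: 10.8
ee_pos: [0.599, -0.0107, 0.1812]
tcp_rot: [-0.0, 0.996, -0.093, -0.0]
contact_force: [-2.8, 0.8, -0.3]
grip_width: 0.0199
```

>>> {"method": "servo_tool", "body": {
  "moves": [
    {"tx":-0.02,"ty":0.004,"tz":0,"wx":0,"wy":0,"wz":0},
    {"tx":0,"ty":0,"tz":-0.01,"wx":0,"wy":0,"wz":0},
    {"tx":0,"ty":0,"tz":0,"wx":0,"wy":0,"wz":0},
    {"tx":0,"ty":0,"tz":0,"wx":0,"wy":0,"wz":0}
  ]
}}

```text
clock: 11.2
ee_pos: [0.5984, -0.0106, 0.1811]
tcp_rot: [0.0, 0.996, -0.093, 0.0]
contact_force: [-3.3, -0.4, 2.2]
grip_width: 0.0201
```

>>> {"method": "servo_tool", "body": {
  "jaw": 0.35,
  "moves": [
    {"tx":0,"ty":0,"tz":0,"wx":0,"wy":0,"wz":0},
    {"tx":0,"ty":0,"tz":0,"wx":0,"wy":0,"wz":0},
    {"tx":0,"ty":0,"tz":0,"wx":0,"wy":0,"wz":0},
    {"tx":0,"ty":0,"tz":0,"wx":0,"wy":0,"wz":0}
  ]
}}

```text
clock: 11.6
ee_pos: [0.5984, -0.0106, 0.1809]
tcp_rot: [-0.0, 0.996, -0.093, 0.0]
contact_force: [0.4, -0.7, 0.8]
grip_width: 0.0321
```

```bash
python3 - <<'E'
from h import *
st(); c=wcam('w11.png'); f=c['frame']; g=(255*(f/255.)**.5).astype(np.uint8)
cv2.imwrite('pics/z11.png',cv2.resize(g[100:400,160:480],None,fx=2.4,fy=2,interpolation=cv2.INTER_CUBIC))
c=snap('side','s11.png');cv2.imwrite('pics/zs11.png',cv2.resize(c['frame'][170:330,220:380],None,fx=3.7,fy=3.7,interpolation=cv2.INTER_CUBIC))
E
```

```text
t 11.6 pos [ 0.5984 -0.0106  0.1809] toolx [ 9.826e-01 -1.856e-01  4.000e-04] yaw -10.7 z [ 4.e-04 -0.e+00 -1.e+00] F [ 0.36 -0.72  0.79] M [ 0.053 -0.004 -0.03 ] w 0.0321
```

View pics/z11.png

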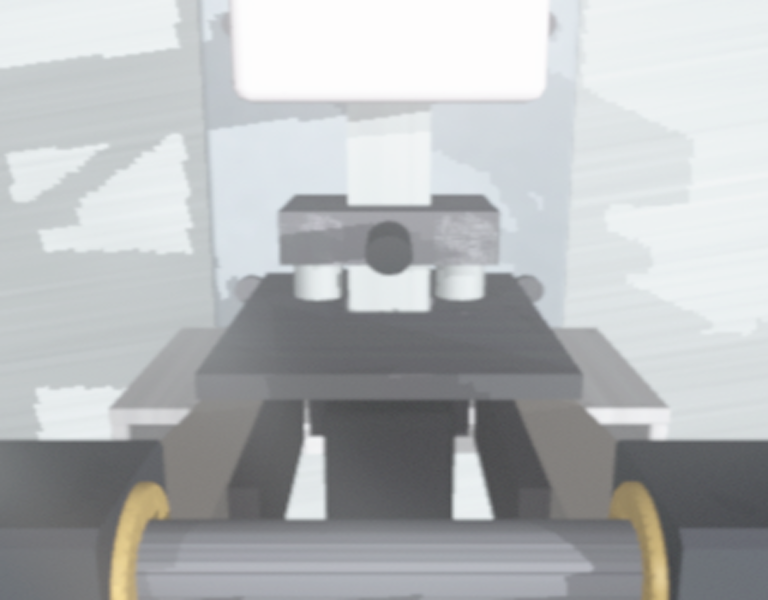

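View pics/zs11.png

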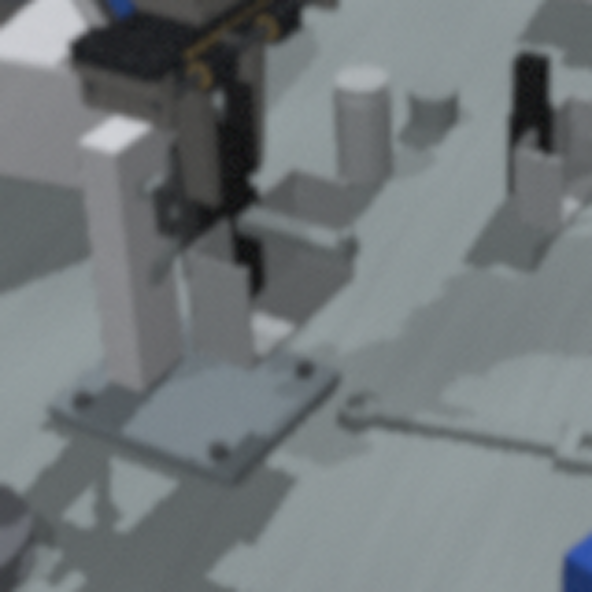

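>>> {"method": "servo_tool", "body": {
  "jaw": 0.4,
  "moves": [
    {"tx":0,"ty":0,"tz":0.5,"wx":0,"wy":0,"wz":0},
    {"tx":0,"ty":0,"tz":1,"wx":0,"wy":0,"wz":0},
    {"tx":-0.1,"ty":-0.4,"tz":0.5,"wx":0,"wy":0,"wz":0.01},
    {"tx":-0.3,"ty":-1,"tz":0,"wx":0,"wy":0,"wz":0.01},
    {"tx":-0.3,"ty":-1,"tz":0,"wx":0,"wy":0,"wz":0.012},
    {"tx":-0.3,"ty":-1,"tz":0,"wx":0,"wy":0,"wz":0},
    {"tx":-0.3,"ty":-1,"tz":0,"wx":0,"wy":0,"wz":0},
    {"tx":-0.3,"ty":-1,"tz":0,"wx":0,"wy":0,"wz":0},
    {"tx":-0.3,"ty":-1,"tz":0,"wx":0,"wy":0,"wz":0},
    {"tx":-0.3,"ty":-1,"tz":0,"wx":0,"wy":0,"wz":0},
    {"tx":-0.13,"ty":-0.7,"tz":-0.5,"wx":0,"wy":0,"wz":0},
    {"tx":0,"ty":-0.3,"tz":-0.75,"wx":0,"wy":0,"wz":0}
  ]
}}

```text
clock: 12.9
ee_pos: [0.5052, -0.3501, 0.2121]
tcp_rot: [0.001, 0.999, -0.044, 0.002]
contact_force: [1.4, 0.4, -0.3]
grip_width: 0.037
```

>>> {"method": "servo_tool", "body": {
  "moves": [
    {"tx":0,"ty":0,"tz":0,"wx":0,"wy":0,"wz":0},
    {"tx":0,"ty":0,"tz":0,"wx":0,"wy":0,"wz":0}
  ]
}}

```text
clock: 13.1
ee_pos: [0.5047, -0.3461, 0.2107]
tcp_rot: [-0.001, 0.999, -0.043, -0.001]
contact_force: [-0.5, -0.8, 0.7]
grip_width: 0.0365
```

```bash
cat >> h.py <<'E'
def gam(f): return (255*(f/255.)**.5).astype(np.uint8)
E
python3 - <<'E'
from h import *
st(); c=wcam('w12.png'); cv2.imwrite('pics/z12.png',gam(c['frame']))
c=snap('side','s12.png');cv2.imwrite('pics/zs12.png',cv2.resize(c['frame'][150:330,210:410],None,fx=4,fy=3.3,interpolation=cv2.INTER_CUBIC))
E
```

```text
t 13.1 pos [ 0.5047 -0.3461  0.2107] toolx [ 0.9962 -0.0866 -0.0012] yaw -4.97 z [-0.0011  0.0011 -1.    ] F [-0.53 -0.75  0.72] M [ 0.069 -0.033  0.034] w 0.0365
```

View pics/z12.png

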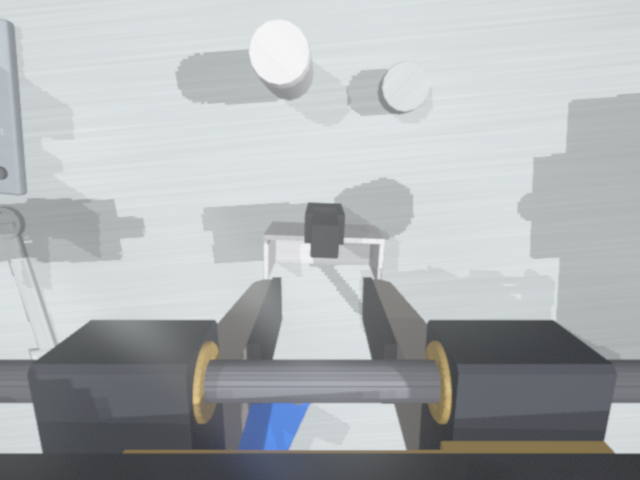

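View pics/zs12.png

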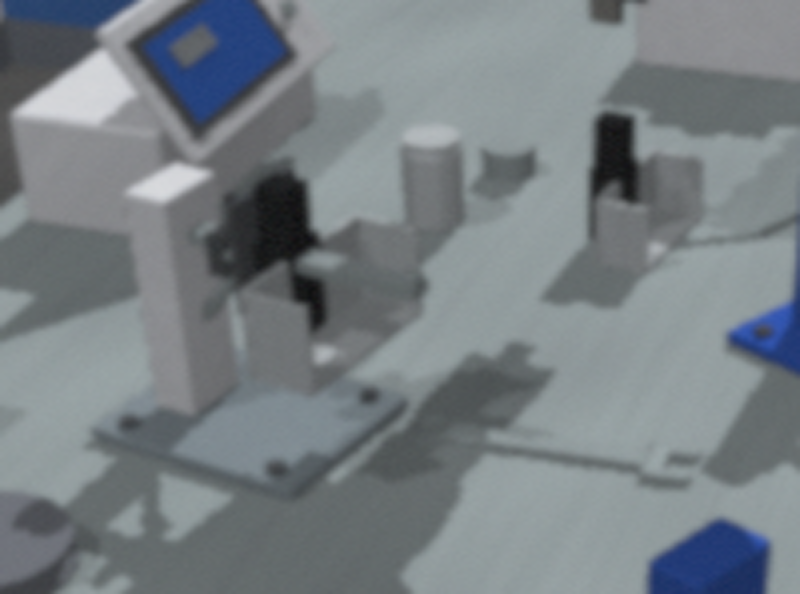

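```bash
python3 - <<'E'
from h import *
a=cv2.imread('pics/z12.png')
cv2.imwrite('pics/z12b.png',cv2.resize(a[190:290,245:405],None,fx=5,fy=5,interpolation=cv2.INTER_CUBIC))
E
```

```text
(no output)
```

View pics/z12b.png

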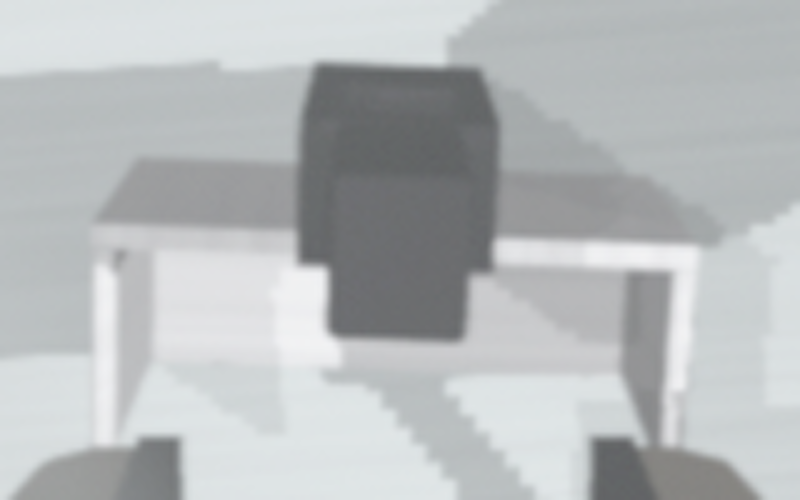

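```bash
python3 - <<'E'
from h import *
c=load('w12.png')
f=lambda p:plane(c,245+p[0]/5,190+p[1]/5,.114)
H=np.array([f(p) for p in [(332,173),(471,180),(464,340),(329,333)]]); print(np.round(H,4),np.mean(H,0))
for a,b in ((0,1),(3,2)): d=H[a]-H[b]; print(np.degrees(np.arctan2(-d[0],d[1])))
for a,b in ((0,3),(1,2)): d=H[a]-H[b]; print(np.degrees(np.arctan2(d[1],d[0])))
E
```

```text
[[ 0.5201 -0.3398  0.114 ]
 [ 0.5175 -0.3586  0.114 ]
 [ 0.4949 -0.3559  0.114 ]
 [ 0.4976 -0.3373  0.114 ]] [ 0.50752963 -0.34791521  0.114     ]
-7.904222173783942
-8.049715887487839
-6.387620406732914
-6.834928186868254
```

>>> {"method": "servo_tool", "body": {
  "moves": [
    {"tx":0.03,"ty":-0.05,"tz":-0.8,"wx":0,"wy":0,"wz":-0.013},
    {"tx":0,"ty":0,"tz":-1,"wx":0,"wy":0,"wz":0},
    {"tx":0,"ty":0,"tz":-0.9,"wx":0,"wy":0,"wz":0},
    {"tx":0,"ty":0,"tz":-0.45,"wx":0,"wy":0,"wz":0},
    {"tx":0,"ty":0,"tz":-0.22,"wx":0,"wy":0,"wz":0},
    {"tx":0,"ty":0,"tz":0,"wx":0,"wy":0,"wz":0},
    {"tx":0,"ty":0,"tz":0,"wx":0,"wy":0,"wz":0}
  ]
}}

```text
clock: 13.9
ee_pos: [0.5073, -0.3488, 0.0777]
tcp_rot: [0.001, 0.998, -0.063, 0.001]
contact_force: [-0.1, 0.7, 0.1]
grip_width: 0.0369
```

>>> {"method": "servo_tool", "body": {
  "jaw": 0.0,
  "moves": [
    {"tx":0,"ty":0,"tz":0,"wx":0,"wy":0,"wz":0},
    {"tx":0,"ty":0,"tz":0,"wx":0,"wy":0,"wz":0},
    {"tx":0,"ty":0,"tz":0,"wx":0,"wy":0,"wz":0},
    {"tx":0,"ty":0,"tz":0,"wx":0,"wy":0,"wz":0},
    {"tx":0,"ty":0,"tz":0,"wx":0,"wy":0,"wz":0}
  ]
}}

```text
clock: 14.4
ee_pos: [0.5068, -0.3489, 0.0771]
tcp_rot: [0.0, 0.998, -0.064, 0.001]
contact_force: [-0.8, 1.7, 6.5]
grip_width: 0.0202
```

```bash
python3 - <<'E'
from h import *
st(); c=wcam('w13.png'); cv2.imwrite('pics/z13.png',gam(c['frame']))
E
```

```text
t 14.4 pos [ 0.5068 -0.3489  0.0771] toolx [ 0.9919 -0.1269  0.0015] yaw -7.29 z [ 1.4e-03 -7.0e-04 -1.0e+00] F [-0.81  1.71  6.47] M [ 0.258  0.087 -0.036] w 0.0202
```

View pics/z13.png

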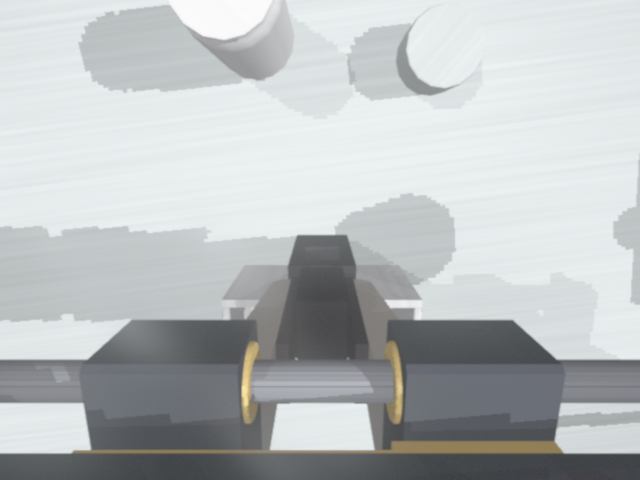

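>>> {"method": "servo_tool", "body": {
  "moves": [
    {"tx":0,"ty":0,"tz":0.3,"wx":0,"wy":0,"wz":0},
    {"tx":0,"ty":0,"tz":0.7,"wx":0,"wy":0,"wz":0},
    {"tx":0,"ty":0.3,"tz":1,"wx":0,"wy":0,"wz":-0.01},
    {"tx":-0.2,"ty":0.8,"tz":0.935,"wx":0,"wy":0,"wz":-0.009},
    {"tx":-0.2,"ty":1,"tz":0,"wx":0,"wy":0,"wz":0},
    {"tx":-0.2,"ty":1,"tz":0,"wx":0,"wy":0,"wz":0},
    {"tx":-0.2,"ty":1,"tz":0,"wx":0,"wy":0,"wz":0},
    {"tx":-0.09,"ty":1,"tz":0,"wx":0,"wy":0,"wz":0},
    {"tx":0,"ty":1,"tz":0,"wx":0,"wy":0,"wz":0},
    {"tx":0,"ty":1,"tz":0,"wx":0,"wy":0,"wz":0},
    {"tx":0,"ty":0.9,"tz":0,"wx":0,"wy":0,"wz":0},
    {"tx":0,"ty":0.7,"tz":0,"wx":0,"wy":0,"wz":0}
  ]
}}

```text
clock: 15.65
ee_pos: [0.4701, 0.0013, 0.1941]
tcp_rot: [-0.0, 0.996, -0.093, 0.0]
contact_force: [0.5, -0.5, -1.6]
grip_width: 0.0197
```

>>> {"method": "servo_tool", "body": {
  "moves": [
    {"tx":0,"ty":0.36,"tz":0,"wx":0,"wy":0,"wz":0},
    {"tx":0,"ty":0,"tz":0,"wx":0,"wy":0,"wz":0},
    {"tx":0,"ty":0,"tz":0,"wx":0,"wy":0,"wz":0},
    {"tx":0,"ty":0,"tz":0,"wx":0,"wy":0,"wz":0}
  ]
}}

```text
clock: 16.05
ee_pos: [0.4706, 0.0131, 0.1936]
tcp_rot: [0.0, 0.996, -0.093, 0.0]
contact_force: [0.6, 0.6, -2.5]
grip_width: 0.0196
```

```bash
python3 - <<'E'
from h import *
st(); c=wcam('w14.png'); cv2.imwrite('pics/z14.png',cv2.resize(gam(c['frame'])[0:300,220:420],None,fx=3,fy=2,interpolation=cv2.INTER_CUBIC))
c=snap('side','s14.png');cv2.imwrite('pics/zs14.png',cv2.resize(c['frame'][150:330,210:410],None,fx=4,fy=3.3,interpolation=cv2.INTER_CUBIC))
E
```

```text
t 16.05 pos [0.4706 0.0131 0.1936] toolx [ 9.825e-01 -1.861e-01  2.000e-04] yaw -10.72 z [ 1.e-04 -3.e-04 -1.e+00] F [ 0.6   0.58 -2.47] M [-0.003 -0.065 -0.047] w 0.0196
```

View pics/z14.png

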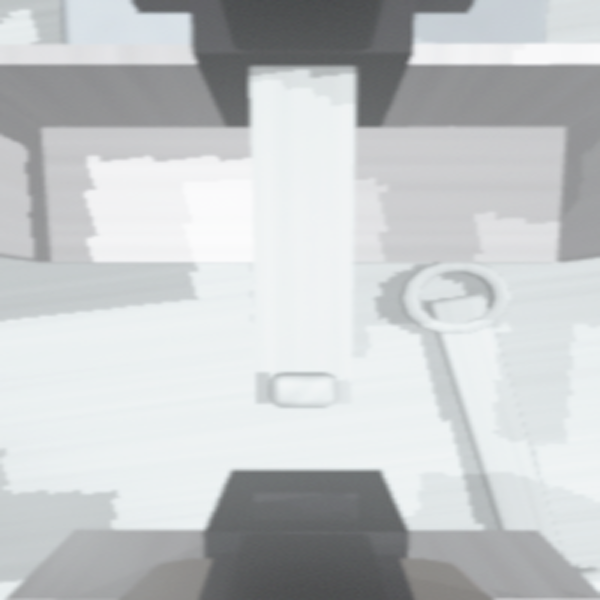

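View pics/zs14.png

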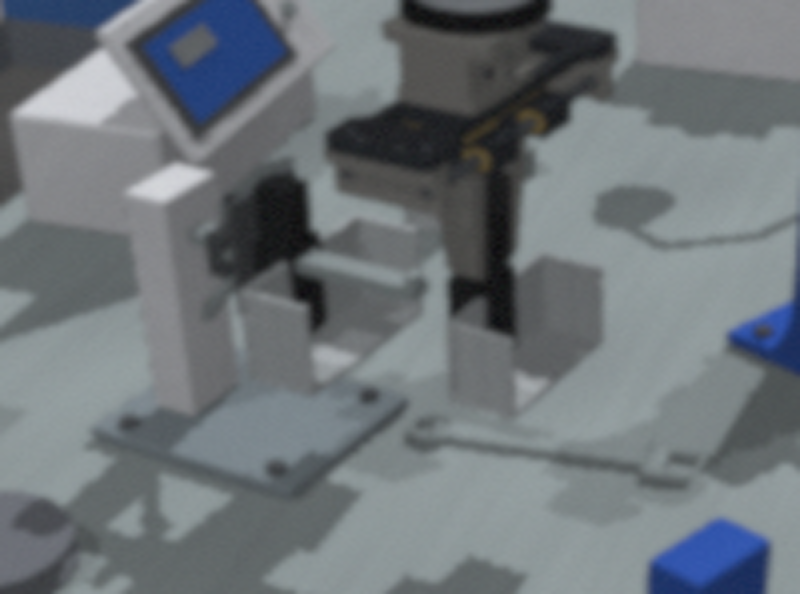

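>>> {"method": "servo_tool", "body": {
  "moves": [
    {"tx":0.15,"ty":-0.016,"tz":0,"wx":0,"wy":0,"wz":0},
    {"tx":0.2,"ty":-0.038,"tz":0,"wx":0,"wy":0,"wz":0},
    {"tx":0.2,"ty":-0.038,"tz":0,"wx":0,"wy":0,"wz":0},
    {"tx":0.2,"ty":-0.038,"tz":0,"wx":0,"wy":0,"wz":0},
    {"tx":0.2,"ty":-0.038,"tz":0,"wx":0,"wy":0,"wz":0},
    {"tx":0.2,"ty":-0.038,"tz":0,"wx":0,"wy":0,"wz":0}
  ]
}}

```text
clock: 16.75
ee_pos: [0.5174, 0.0054, 0.1933]
tcp_rot: [0.0, 0.996, -0.093, -0.0]
contact_force: [-0.1, -0.0, -1.6]
grip_width: 0.0197
```

>>> {"method": "servo_tool", "body": {
  "moves": [
    {"tx":0.2,"ty":-0.038,"tz":0,"wx":0,"wy":0,"wz":0},
    {"tx":0.2,"ty":-0.038,"tz":0,"wx":0,"wy":0,"wz":0},
    {"tx":0.09,"ty":-0.017,"tz":0,"wx":0,"wy":0,"wz":0},
    {"tx":0,"ty":0,"tz":0,"wx":0,"wy":0,"wz":0},
    {"tx":0,"ty":0,"tz":0,"wx":0,"wy":0,"wz":0}
  ]
}}

```text
clock: 17.25
ee_pos: [0.5359, 0.0019, 0.1933]
tcp_rot: [0.0, 0.996, -0.093, -0.0]
contact_force: [-0.2, 0.2, -1.8]
grip_width: 0.0199
```

```bash
python3 - <<'E'
from h import *
st(); c=wcam('w15.png'); cv2.imwrite('pics/z15.png',cv2.resize(gam(c['frame'])[0:300,220:420],None,fx=3,fy=2,interpolation=cv2.INTER_CUBIC))
E
```

```text
t 17.25 pos [0.5359 0.0019 0.1933] toolx [ 9.826e-01 -1.856e-01 -6.000e-04] yaw -10.69 z [-6.e-04  0.e+00 -1.e+00] F [-0.18  0.19 -1.82] M [ 0.026 -0.004  0.005] w 0.0199
```

View pics/z15.png

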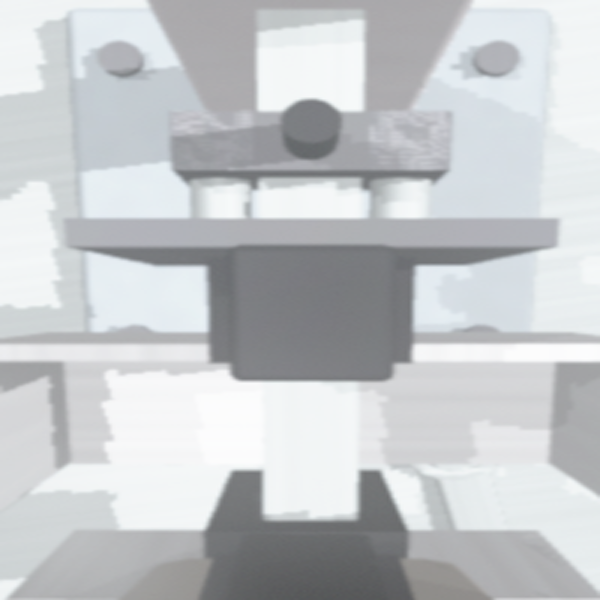

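>>> {"method": "servo_tool", "body": {
  "moves": [
    {"tx":0,"ty":-0.013,"tz":-0.1,"wx":0,"wy":0,"wz":0},
    {"tx":0,"ty":0,"tz":-0.1,"wx":0,"wy":0,"wz":0},
    {"tx":0,"ty":0,"tz":-0.06,"wx":0,"wy":0,"wz":0},
    {"tx":0.1,"ty":-0.019,"tz":0,"wx":0,"wy":0,"wz":0},
    {"tx":0.2,"ty":-0.038,"tz":0,"wx":0,"wy":0,"wz":0},
    {"tx":0.2,"ty":-0.038,"tz":0,"wx":0,"wy":0,"wz":0},
    {"tx":0.15,"ty":-0.028,"tz":0,"wx":0,"wy":0,"wz":0},
    {"tx":0.1,"ty":-0.019,"tz":0,"wx":0,"wy":0,"wz":0},
    {"tx":0.05,"ty":-0.0095,"tz":0,"wx":0,"wy":0,"wz":0},
    {"tx":0,"ty":0,"tz":0,"wx":0,"wy":0,"wz":0},
    {"tx":0,"ty":0,"tz":0,"wx":0,"wy":0,"wz":0}
  ]
}}

```text
clock: 18.4
ee_pos: [0.568, -0.0047, 0.183]
tcp_rot: [0.0, 0.996, -0.093, -0.0]
contact_force: [0.2, 1.6, -2.8]
grip_width: 0.0199
```

```bash
python3 - <<'E'
from h import *
st(); c=wcam('w16.png'); cv2.imwrite('pics/z16.png',cv2.resize(gam(c['frame'])[60:360,220:420],None,fx=3,fy=2,interpolation=cv2.INTER_CUBIC))
E
```

```text
t 18.4 pos [ 0.568  -0.0047  0.183 ] toolx [ 9.826e-01 -1.856e-01 -3.000e-04] yaw -10.69 z [-3.e-04  0.e+00 -1.e+00] F [ 0.2   1.61 -2.8 ] M [ 0.008 -0.03  -0.034] w 0.0199
```

View pics/z16.png

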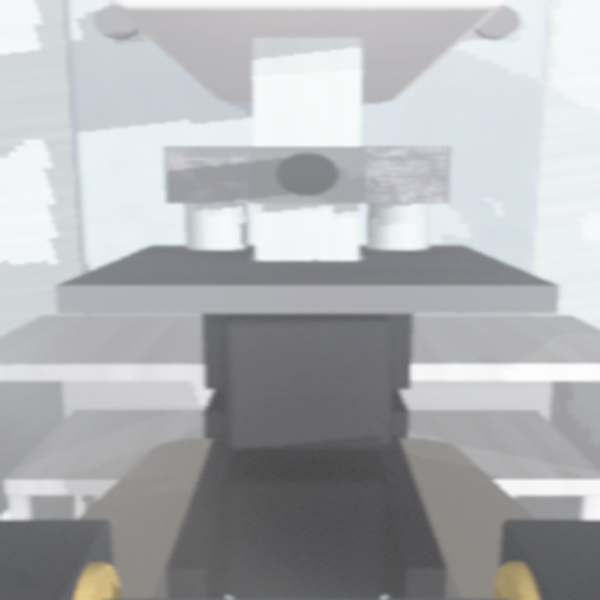

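>>> {"method": "servo_tool", "body": {
  "moves": [
    {"tx":0.05,"ty":-0.0095,"tz":-0.01,"wx":0,"wy":0,"wz":0},
    {"tx":0.05,"ty":-0.0095,"tz":0,"wx":0,"wy":0,"wz":0},
    {"tx":0,"ty":0,"tz":0,"wx":0,"wy":0,"wz":0},
    {"tx":0,"ty":0,"tz":0,"wx":0,"wy":0,"wz":0}
  ]
}}

```text
clock: 18.85
ee_pos: [0.5722, -0.0055, 0.1826]
tcp_rot: [-0.0, 0.996, -0.093, -0.0]
contact_force: [0.2, -0.6, -1.6]
grip_width: 0.0198
```

>>> {"method": "servo_tool", "body": {
  "moves": [
    {"tx":0.05,"ty":-0.0095,"tz":0,"wx":0,"wy":0,"wz":0},
    {"tx":0,"ty":0,"tz":0,"wx":0,"wy":0,"wz":0},
    {"tx":0,"ty":0,"tz":0,"wx":0,"wy":0,"wz":0}
  ]
}}

```text
clock: 19.15
ee_pos: [0.5736, -0.0058, 0.1825]
tcp_rot: [-0.0, 0.996, -0.093, -0.001]
contact_force: [-4.0, 0.8, 0.4]
grip_width: 0.0197
```

```bash
python3 - <<'E'
from h import *
st(); c=wcam('w17.png'); cv2.imwrite('pics/z17.png',cv2.resize(gam(c['frame'])[60:360,220:420],None,fx=3,fy=2,interpolation=cv2.INTER_CUBIC))
E
```

```text
t 19.15 pos [ 0.5736 -0.0058  0.1825] toolx [ 0.9826 -0.1856 -0.0012] yaw -10.69 z [-1.1e-03  1.0e-04 -1.0e+00] F [-3.98  0.82  0.42] M [0.179 0.567 0.008] w 0.0197
```

View pics/z17.png

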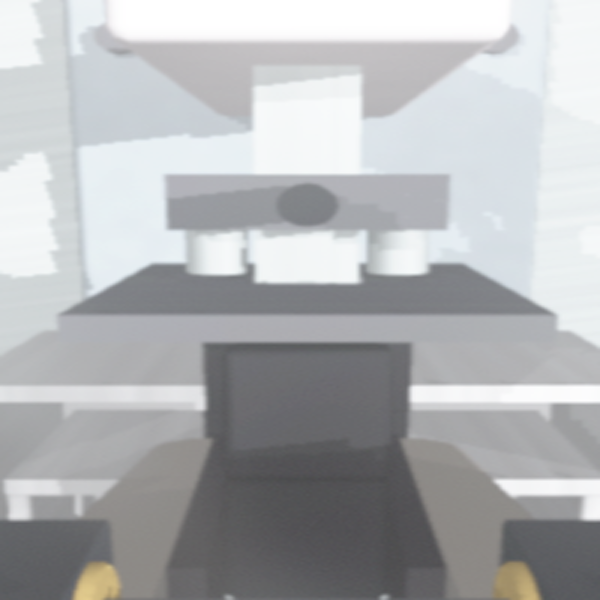

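>>> {"method": "servo_tool", "body": {
  "moves": [
    {"tx":0.05,"ty":-0.0095,"tz":0,"wx":0,"wy":0,"wz":0},
    {"tx":0,"ty":0,"tz":0,"wx":0,"wy":0,"wz":0},
    {"tx":0,"ty":0,"tz":0,"wx":0,"wy":0,"wz":0}
  ]
}}

```text
clock: 19.5
ee_pos: [0.575, -0.0061, 0.1825]
tcp_rot: [-0.0, 0.996, -0.093, -0.001]
contact_force: [-6.9, 0.9, 3.2]
grip_width: 0.0201
```

```bash
python3 - <<'E'
from h import *
st(); c=wcam('w18.png'); cv2.imwrite('pics/z18.png',cv2.resize(gam(c['frame'])[60:360,220:420],None,fx=3,fy=2,interpolation=cv2.INTER_CUBIC))
E
```

```text
t 19.5 pos [ 0.575  -0.0061  0.1825] toolx [ 0.9826 -0.1856 -0.0023] yaw -10.7 z [-2.3e-03  3.0e-04 -1.0e+00] F [-6.88  0.92  3.18] M [0.272 0.993 0.02 ] w 0.0201
```

View pics/z18.png

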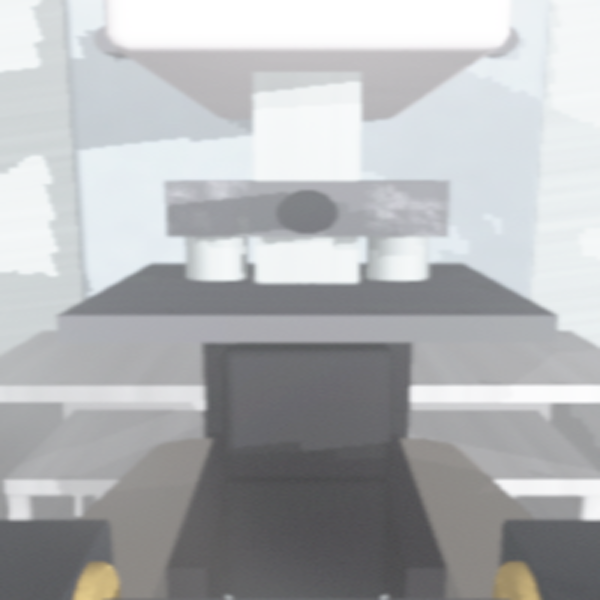

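>>> {"method": "servo_tool", "body": {
  "moves": [
    {"tx":0.02,"ty":-0.004,"tz":0,"wx":0,"wy":0,"wz":0},
    {"tx":0,"ty":0,"tz":0,"wx":0,"wy":0,"wz":0},
    {"tx":0,"ty":0,"tz":0,"wx":0,"wy":0,"wz":0}
  ]
}}

```text
clock: 19.85
ee_pos: [0.5755, -0.0062, 0.1824]
tcp_rot: [-0.0, 0.996, -0.093, -0.002]
contact_force: [-8.2, 1.5, 3.4]
grip_width: 0.0199
```

>>> {"method": "servo_tool", "body": {
  "moves": [
    {"tx":-0.03,"ty":0.0055,"tz":0,"wx":0,"wy":0,"wz":0},
    {"tx":-0.03,"ty":0.0055,"tz":0,"wx":0,"wy":0,"wz":0},
    {"tx":-0.03,"ty":0.0055,"tz":0,"wx":0,"wy":0,"wz":0},
    {"tx":-0.01,"ty":0.002,"tz":-0.01,"wx":0,"wy":0,"wz":0},
    {"tx":0,"ty":0,"tz":0,"wx":0,"wy":0,"wz":0},
    {"tx":0,"ty":0,"tz":0,"wx":0,"wy":0,"wz":0}
  ]
}}

```text
clock: 20.45
ee_pos: [0.5734, -0.0057, 0.1824]
tcp_rot: [-0.0, 0.996, -0.093, 0.0]
contact_force: [-0.2, 0.1, -1.3]
grip_width: 0.0201
```

>>> {"method": "servo_tool", "body": {
  "moves": [
    {"tx":0,"ty":0,"tz":-0.012,"wx":0,"wy":0,"wz":0},
    {"tx":0,"ty":0,"tz":0,"wx":0,"wy":0,"wz":0},
    {"tx":0,"ty":0,"tz":0,"wx":0,"wy":0,"wz":0}
  ]
}}

```text
clock: 20.75
ee_pos: [0.5733, -0.0057, 0.1821]
tcp_rot: [-0.0, 0.996, -0.093, 0.0]
contact_force: [-0.7, -0.3, 2.4]
grip_width: 0.0196
```

```bash
python3 - <<'E'
from h import *
st(); c=wcam('w19.png'); cv2.imwrite('pics/z19.png',cv2.resize(gam(c['frame'])[60:360,220:420],None,fx=3,fy=2,interpolation=cv2.INTER_CUBIC))
E
```

```text
t 20.75 pos [ 0.5733 -0.0057  0.1821] toolx [ 9.826e-01 -1.856e-01  8.000e-04] yaw -10.69 z [ 8.e-04 -0.e+00 -1.e+00] F [-0.7  -0.27  2.43] M [ 0.039  0.053 -0.012] w 0.0196
```

View pics/z19.png

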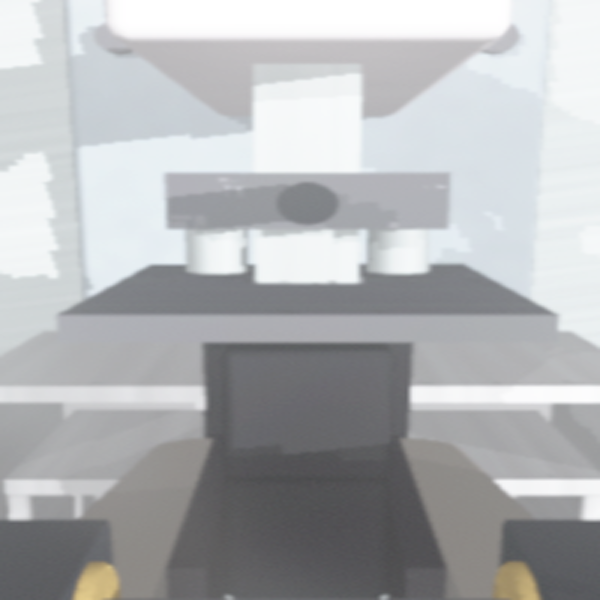

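>>> {"method": "servo_tool", "body": {
  "jaw": 0.35,
  "moves": [
    {"tx":0,"ty":0,"tz":0,"wx":0,"wy":0,"wz":0},
    {"tx":0,"ty":0,"tz":0,"wx":0,"wy":0,"wz":0},
    {"tx":0,"ty":0,"tz":0,"wx":0,"wy":0,"wz":0},
    {"tx":0,"ty":0,"tz":0,"wx":0,"wy":0,"wz":0},
    {"tx":0,"ty":0,"tz":0.5,"wx":0,"wy":0,"wz":0},
    {"tx":0,"ty":0,"tz":1,"wx":0,"wy":0,"wz":0},
    {"tx":0,"ty":0.2,"tz":0.5,"wx":0,"wy":0,"wz":0},
    {"tx":-0.2,"ty":0.6,"tz":0,"wx":0,"wy":0,"wz":0.01},
    {"tx":-0.25,"ty":1,"tz":0,"wx":0,"wy":0,"wz":0.01},
    {"tx":-0.25,"ty":1,"tz":0,"wx":0,"wy":0,"wz":0}
  ]
}}

```text
clock: 21.8
ee_pos: [0.5447, 0.1071, 0.262]
tcp_rot: [-0.0, 0.998, -0.062, 0.0]
contact_force: [-0.9, 0.5, 0.6]
grip_width: 0.0321
```

>>> {"method": "servo_tool", "body": {
  "jaw": 0.4,
  "moves": [
    {"tx":-0.25,"ty":1,"tz":0,"wx":0,"wy":0,"wz":0},
    {"tx":-0.25,"ty":1,"tz":0,"wx":0,"wy":0,"wz":0},
    {"tx":-0.25,"ty":1,"tz":0,"wx":0,"wy":0,"wz":0},
    {"tx":-0.18,"ty":1,"tz":0,"wx":0,"wy":0,"wz":0},
    {"tx":0,"ty":1,"tz":-0.2,"wx":0,"wy":0,"wz":0},
    {"tx":0,"ty":1,"tz":-0.4,"wx":0,"wy":0,"wz":0},
    {"tx":0,"ty":0.6,"tz":-0.6,"wx":0,"wy":0,"wz":0},
    {"tx":0,"ty":0,"tz":-0.3,"wx":0,"wy":0,"wz":0},
    {"tx":0,"ty":0,"tz":0,"wx":0,"wy":0,"wz":0},
    {"tx":0,"ty":0,"tz":0,"wx":0,"wy":0,"wz":0}
  ]
}}

```text
clock: 22.8
ee_pos: [0.5079, 0.3693, 0.2021]
tcp_rot: [0.0, 0.998, -0.062, -0.0]
contact_force: [0.3, 0.0, 0.8]
grip_width: 0.0372
```

```bash
python3 - <<'E'
from h import *
st(); c=wcam('w20.png'); cv2.imwrite('pics/z20.png',gam(c['frame']))
c=snap('side','s20.png');cv2.imwrite('pics/zs20.png',cv2.resize(c['frame'][150:330,210:410],None,fx=4,fy=3.3,interpolation=cv2.INTER_CUBIC))
E
```

```text
t 22.8 pos [0.5079 0.3693 0.2021] toolx [ 9.923e-01 -1.241e-01 -1.000e-04] yaw -7.13 z [-2.e-04 -5.e-04 -1.e+00] F [0.34 0.03 0.77] M [ 0.004 -0.003  0.043] w 0.0372
```

View pics/z20.png

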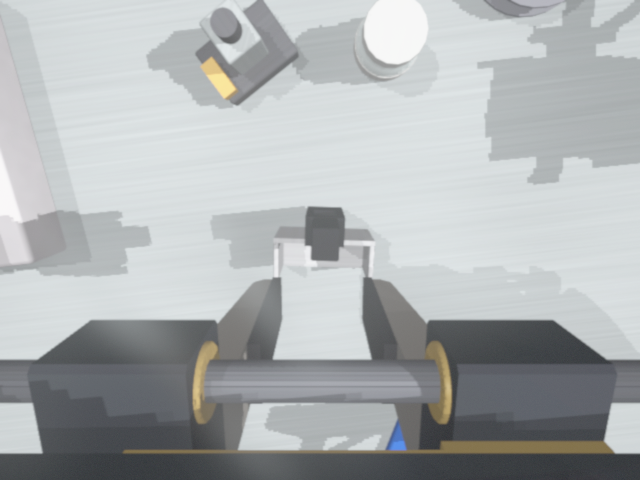

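View pics/zs20.png

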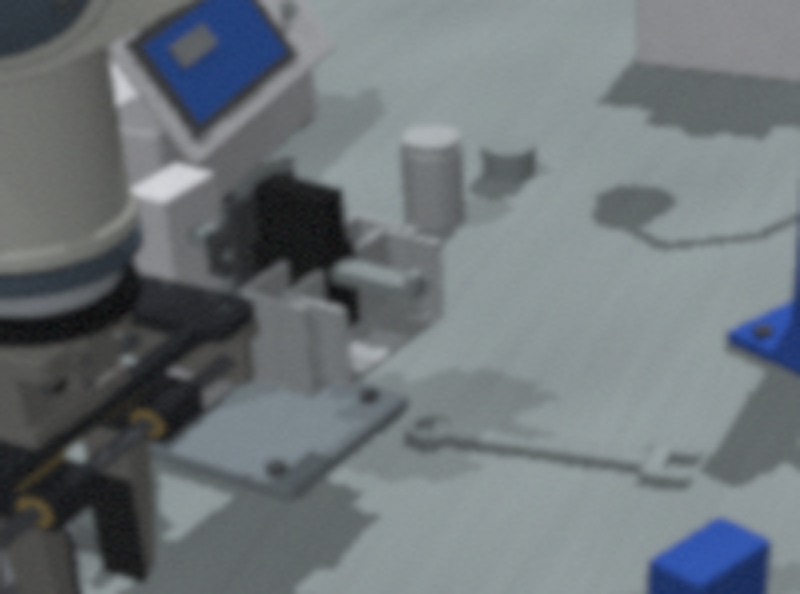

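```bash
python3 - <<'E'
from h import *
a=cv2.imread('pics/z20.png')
cv2.imwrite('pics/z20b.png',cv2.resize(a[190:290,245:405],None,fx=5,fy=5,interpolation=cv2.INTER_CUBIC))
E
```

```text
(no output)
```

View pics/z20b.png

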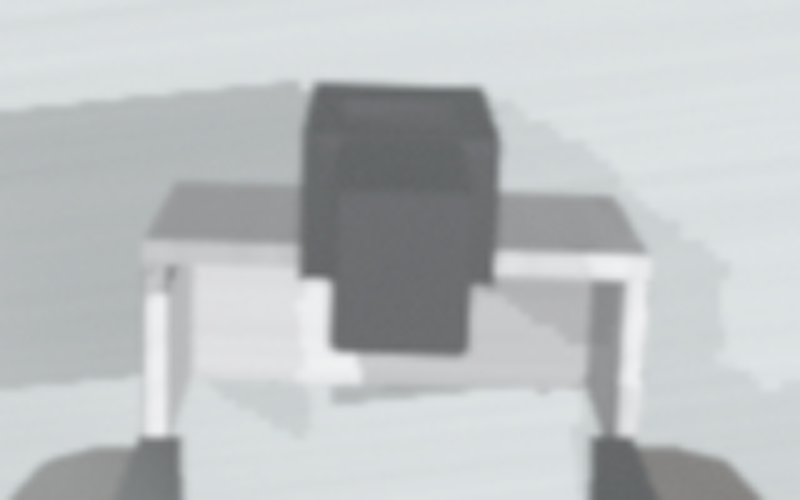

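```bash
python3 - <<'E'
from h import *
c=load('w20.png')
f=lambda p:plane(c,245+p[0]/5,190+p[1]/5,.104)
H=np.array([f(p) for p in [(336,191),(472,195),(467,354),(333,350)]]); print(np.mean(H,0))
for a,b in ((0,1),(3,2)): d=H[a]-H[b]; print(np.degrees(np.arctan2(-d[0],d[1])))
for a,b in ((0,3),(1,2)): d=H[a]-H[b]; print(np.degrees(np.arctan2(d[1],d[0])))
E
```

```text
[0.50810906 0.36714034 0.104     ]
-8.866359097112042
-8.932962999088293
-8.521836821469881
-8.294513627508453
```

>>> {"method": "servo_tool", "body": {
  "moves": [
    {"tx":-0.01,"ty":-0.05,"tz":-0.8,"wx":0,"wy":0,"wz":-0.009},
    {"tx":0,"ty":0,"tz":-1,"wx":0,"wy":0,"wz":0},
    {"tx":0,"ty":0,"tz":-0.9,"wx":0,"wy":0,"wz":0},
    {"tx":0,"ty":0,"tz":-0.45,"wx":0,"wy":0,"wz":0},
    {"tx":0,"ty":0,"tz":-0.22,"wx":0,"wy":0,"wz":0},
    {"tx":0,"ty":0,"tz":0,"wx":0,"wy":0,"wz":0},
    {"tx":0,"ty":0,"tz":0,"wx":0,"wy":0,"wz":0}
  ]
}}

```text
clock: 23.6
ee_pos: [0.5084, 0.3686, 0.0685]
tcp_rot: [-0.001, 0.997, -0.076, 0.001]
contact_force: [-0.0, -0.2, 0.5]
grip_width: 0.0365
```

>>> {"method": "servo_tool", "body": {
  "jaw": 0.0,
  "moves": [
    {"tx":0,"ty":0,"tz":0,"wx":0,"wy":0,"wz":0},
    {"tx":0,"ty":0,"tz":0,"wx":0,"wy":0,"wz":0},
    {"tx":0,"ty":0,"tz":0,"wx":0,"wy":0,"wz":0},
    {"tx":0,"ty":0,"tz":0,"wx":0,"wy":0,"wz":0},
    {"tx":0,"ty":0,"tz":0,"wx":0,"wy":0,"wz":0}
  ]
}}

```text
clock: 24.1
ee_pos: [0.5079, 0.3687, 0.0681]
tcp_rot: [-0.0, 0.997, -0.076, 0.001]
contact_force: [-0.3, -0.9, 7.2]
grip_width: 0.0201
```

```bash
python3 - <<'E'
from h import *
st(); c=wcam('w21.png'); cv2.imwrite('pics/z21.png',gam(c['frame']))
E
```

```text
t 24.1 pos [0.5079 0.3687 0.0681] toolx [ 0.9885 -0.1514  0.0012] yaw -8.71 z [ 1.3e-03  7.0e-04 -1.0e+00] F [-0.29 -0.95  7.25] M [-0.299  0.073 -0.025] w 0.0201
```

View pics/z21.png

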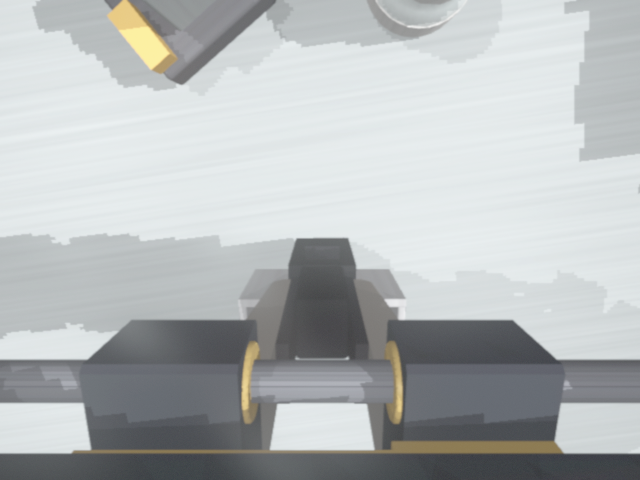

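>>> {"method": "servo_tool", "body": {
  "moves": [
    {"tx":0,"ty":0,"tz":0.3,"wx":0,"wy":0,"wz":0},
    {"tx":0,"ty":0,"tz":0.8,"wx":0,"wy":0,"wz":0},
    {"tx":0,"ty":-0.3,"tz":1,"wx":0,"wy":0,"wz":-0.011},
    {"tx":-0.2,"ty":-0.8,"tz":1,"wx":0,"wy":0,"wz":0},
    {"tx":-0.2,"ty":-1,"tz":0.08,"wx":0,"wy":0,"wz":0},
    {"tx":-0.2,"ty":-1,"tz":0,"wx":0,"wy":0,"wz":0},
    {"tx":-0.2,"ty":-1,"tz":0,"wx":0,"wy":0,"wz":0},
    {"tx":-0.12,"ty":-1,"tz":0,"wx":0,"wy":0,"wz":0},
    {"tx":0,"ty":-1,"tz":0,"wx":0,"wy":0,"wz":0},
    {"tx":0,"ty":-1,"tz":0,"wx":0,"wy":0,"wz":0},
    {"tx":0,"ty":-0.9,"tz":0,"wx":0,"wy":0,"wz":0},
    {"tx":0,"ty":-0.6,"tz":0,"wx":0,"wy":0,"wz":0}
  ]
}}

```text
clock: 25.35
ee_pos: [0.4704, 0.0234, 0.1934]
tcp_rot: [0.0, 0.996, -0.094, 0.0]
contact_force: [0.3, -0.0, -1.6]
grip_width: 0.0196
```

>>> {"method": "servo_tool", "body": {
  "moves": [
    {"tx":0,"ty":-0.275,"tz":0,"wx":0,"wy":0,"wz":0},
    {"tx":0,"ty":0,"tz":0,"wx":0,"wy":0,"wz":0},
    {"tx":0,"ty":0,"tz":0,"wx":0,"wy":0,"wz":0},
    {"tx":0,"ty":0,"tz":0,"wx":0,"wy":0,"wz":0}
  ]
}}

```text
clock: 25.75
ee_pos: [0.4709, 0.0155, 0.1928]
tcp_rot: [-0.0, 0.996, -0.093, -0.0]
contact_force: [0.9, 0.0, -2.0]
grip_width: 0.0199
```

```bash
python3 - <<'E'
from h import *
st(); c=wcam('w22.png'); cv2.imwrite('pics/z22.png',cv2.resize(gam(c['frame'])[0:300,220:420],None,fx=3,fy=2,interpolation=cv2.INTER_CUBIC))
E
```

```text
t 25.75 pos [0.4709 0.0155 0.1928] toolx [ 9.828e-01 -1.847e-01 -1.000e-04] yaw -10.64 z [-0.e+00  3.e-04 -1.e+00] F [ 0.95  0.03 -2.03] M [-0.013 -0.021 -0.018] w 0.0199
```

View pics/z22.png

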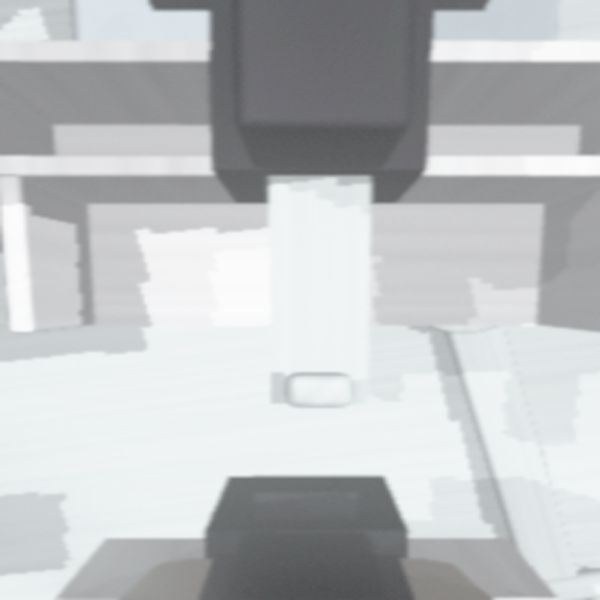

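>>> {"method": "servo_tool", "body": {
  "moves": [
    {"tx":0,"ty":-0.05,"tz":0.055,"wx":0,"wy":0,"wz":0},
    {"tx":0,"ty":0,"tz":0,"wx":0,"wy":0,"wz":0},
    {"tx":0,"ty":0,"tz":0,"wx":0,"wy":0,"wz":0}
  ]
}}

```text
clock: 26.1
ee_pos: [0.4709, 0.0127, 0.195]
tcp_rot: [-0.0, 0.996, -0.093, 0.0]
contact_force: [-0.3, 0.2, -2.3]
grip_width: 0.0198
```

```bash
python3 - <<'E'
from h import *
st(); c=wcam('w23.png'); cv2.imwrite('pics/z23.png',cv2.resize(gam(c['frame'])[0:300,220:420],None,fx=3,fy=2,interpolation=cv2.INTER_CUBIC))
E
```

```text
t 26.1 pos [0.4709 0.0127 0.195 ] toolx [ 9.827e-01 -1.852e-01  2.000e-04] yaw -10.67 z [ 2.e-04  1.e-04 -1.e+00] F [-0.32  0.19 -2.32] M [0.029 0.027 0.062] w 0.0198
```

View pics/z23.png

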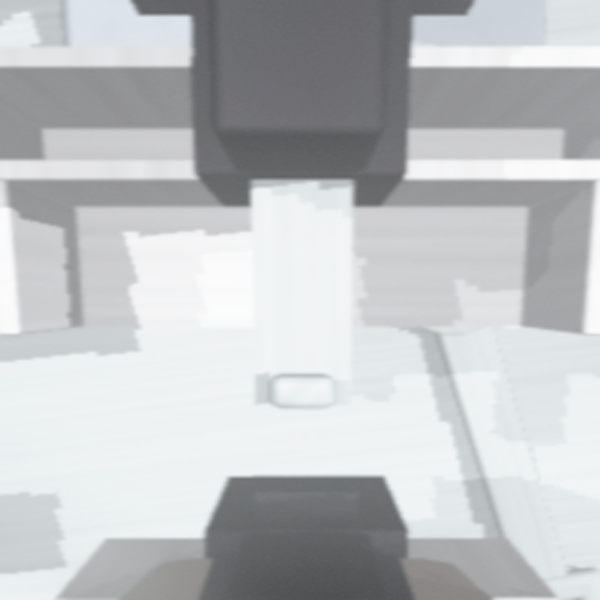

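>>> {"method": "servo_tool", "body": {
  "moves": [
    {"tx":0.15,"ty":-0.018,"tz":0,"wx":0,"wy":0,"wz":0},
    {"tx":0.2,"ty":-0.038,"tz":0,"wx":0,"wy":0,"wz":0},
    {"tx":0.2,"ty":-0.038,"tz":0,"wx":0,"wy":0,"wz":0},
    {"tx":0.2,"ty":-0.038,"tz":0,"wx":0,"wy":0,"wz":0},
    {"tx":0.2,"ty":-0.038,"tz":0,"wx":0,"wy":0,"wz":0},
    {"tx":0.2,"ty":-0.038,"tz":0,"wx":0,"wy":0,"wz":0}
  ]
}}

```text
clock: 26.75
ee_pos: [0.5177, 0.0039, 0.1949]
tcp_rot: [0.0, 0.996, -0.093, -0.0]
contact_force: [0.4, 0.6, -0.8]
grip_width: 0.0201
```

>>> {"method": "servo_tool", "body": {
  "moves": [
    {"tx":0.2,"ty":-0.038,"tz":0,"wx":0,"wy":0,"wz":0},
    {"tx":0.2,"ty":-0.038,"tz":0,"wx":0,"wy":0,"wz":0},
    {"tx":0.08,"ty":-0.015,"tz":0,"wx":0,"wy":0,"wz":0},
    {"tx":0,"ty":0,"tz":0,"wx":0,"wy":0,"wz":0},
    {"tx":0,"ty":0,"tz":0,"wx":0,"wy":0,"wz":0}
  ]
}}

```text
clock: 27.25
ee_pos: [0.5358, 0.0005, 0.1948]
tcp_rot: [0.0, 0.996, -0.093, -0.0]
contact_force: [-0.6, -0.4, -2.4]
grip_width: 0.0202
```

```bash
python3 - <<'E'
from h import *
st(); c=wcam('w24.png'); cv2.imwrite('pics/z24.png',cv2.resize(gam(c['frame'])[0:300,220:420],None,fx=3,fy=2,interpolation=cv2.INTER_CUBIC))
c=snap('side','s24.png');cv2.imwrite('pics/zs24.png',cv2.resize(c['frame'][150:330,210:410],None,fx=4,fy=3.3,interpolation=cv2.INTER_CUBIC))
E
```

```text
t 27.25 pos [5.358e-01 5.000e-04 1.948e-01] toolx [ 9.826e-01 -1.856e-01 -5.000e-04] yaw -10.7 z [-5.e-04  0.e+00 -1.e+00] F [-0.59 -0.41 -2.35] M [ 0.002 -0.014  0.019] w 0.0202
```

View pics/z24.png

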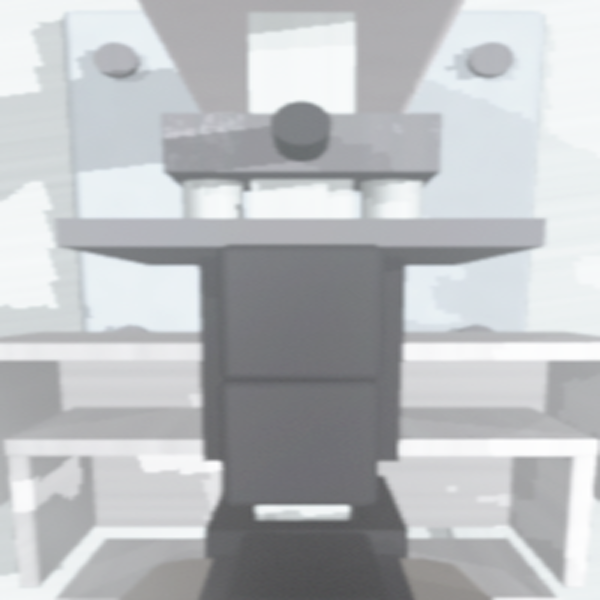

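View pics/zs24.png

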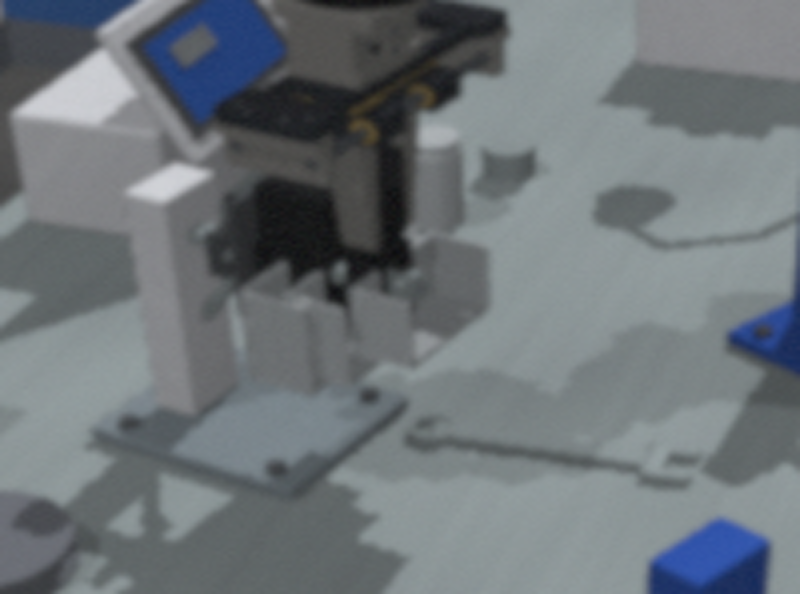

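>>> {"method": "servo_tool", "body": {
  "moves": [
    {"tx":0,"ty":0.015,"tz":-0.1,"wx":0,"wy":0,"wz":0},
    {"tx":0,"ty":0,"tz":-0.1,"wx":0,"wy":0,"wz":0},
    {"tx":0,"ty":0,"tz":-0.08,"wx":0,"wy":0,"wz":0},
    {"tx":0.05,"ty":-0.0095,"tz":0,"wx":0,"wy":0,"wz":0},
    {"tx":0.1,"ty":-0.019,"tz":0,"wx":0,"wy":0,"wz":0},
    {"tx":0.1,"ty":-0.019,"tz":0,"wx":0,"wy":0,"wz":0},
    {"tx":0,"ty":0,"tz":0,"wx":0,"wy":0,"wz":0},
    {"tx":0,"ty":0,"tz":0,"wx":0,"wy":0,"wz":0}
  ]
}}

```text
clock: 28.15
ee_pos: [0.5462, -0.0008, 0.1837]
tcp_rot: [0.0, 0.996, -0.093, -0.0]
contact_force: [-0.9, -0.6, -2.0]
grip_width: 0.0197
```

```bash
python3 - <<'E'
from h import *
st(); c=wcam('w25.png'); cv2.imwrite('pics/z25.png',cv2.resize(gam(c['frame'])[60:360,220:420],None,fx=3,fy=2,interpolation=cv2.INTER_CUBIC))
E
```

```text
t 28.15 pos [ 0.5462 -0.0008  0.1837] toolx [ 9.826e-01 -1.857e-01 -1.000e-04] yaw -10.7 z [-1.e-04  0.e+00 -1.e+00] F [-0.88 -0.56 -1.99] M [ 0.028 -0.055 -0.076] w 0.0197
```

View pics/z25.png

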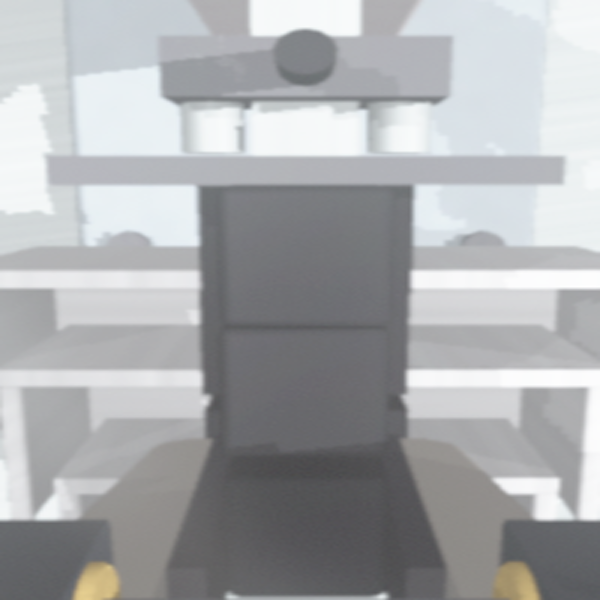

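>>> {"method": "servo_tool", "body": {
  "moves": [
    {"tx":0.05,"ty":-0.0095,"tz":0,"wx":0,"wy":0,"wz":0},
    {"tx":0.04,"ty":-0.0075,"tz":0,"wx":0,"wy":0,"wz":0},
    {"tx":0,"ty":0,"tz":0,"wx":0,"wy":0,"wz":0},
    {"tx":0,"ty":0,"tz":0,"wx":0,"wy":0,"wz":0}
  ]
}}

```text
clock: 28.6
ee_pos: [0.5497, -0.0015, 0.1837]
tcp_rot: [0.0, 0.996, -0.093, -0.0]
contact_force: [-0.4, 1.3, -2.1]
grip_width: 0.0201
```

>>> {"method": "servo_tool", "body": {
  "moves": [
    {"tx":0.05,"ty":-0.0095,"tz":0,"wx":0,"wy":0,"wz":0},
    {"tx":0,"ty":0,"tz":0,"wx":0,"wy":0,"wz":0},
    {"tx":0,"ty":0,"tz":0,"wx":0,"wy":0,"wz":0}
  ]
}}

```text
clock: 28.9
ee_pos: [0.5503, -0.0017, 0.1835]
tcp_rot: [-0.0, 0.996, -0.093, -0.001]
contact_force: [-5.5, 0.9, 1.2]
grip_width: 0.0196
```

>>> {"method": "servo_tool", "body": {
  "moves": [
    {"tx":0.03,"ty":-0.0055,"tz":0,"wx":0,"wy":0,"wz":0},
    {"tx":0,"ty":0,"tz":0,"wx":0,"wy":0,"wz":0},
    {"tx":0,"ty":0,"tz":0,"wx":0,"wy":0,"wz":0}
  ]
}}

```text
clock: 29.2
ee_pos: [0.5509, -0.0018, 0.1834]
tcp_rot: [-0.0, 0.996, -0.093, -0.002]
contact_force: [-8.4, 1.1, 1.4]
grip_width: 0.0196
```

```bash
python3 - <<'E'
from h import *
st(); c=wcam('w26.png'); cv2.imwrite('pics/z26.png',cv2.resize(gam(c['frame'])[60:360,220:420],None,fx=3,fy=2,interpolation=cv2.INTER_CUBIC))
E
```

```text
t 29.2 pos [ 0.5509 -0.0018  0.1834] toolx [ 0.9826 -0.1856 -0.0041] yaw -10.7 z [-4.1e-03  5.0e-04 -1.0e+00] F [-8.38  1.1   1.43] M [ 0.287  1.139 -0.059] w 0.0196
```

View pics/z26.png

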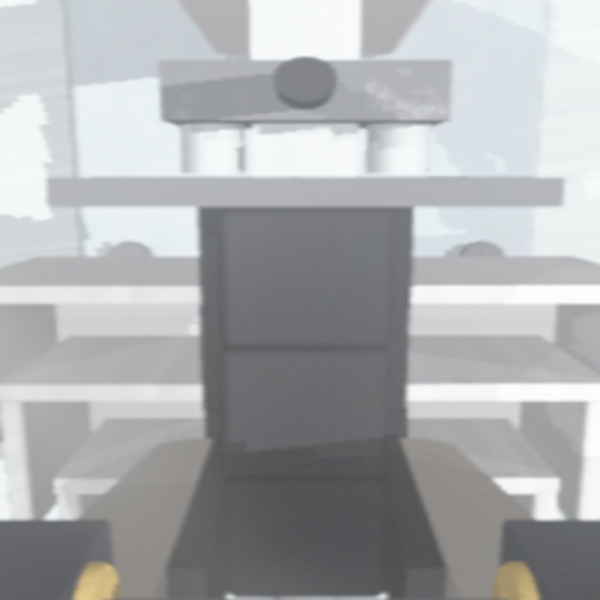

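```bash
python3 - <<'E'
from h import *
u=np.array([.9825,-.1865]);hb=np.array([.5164,.0049])
for f in ['w6','w7','w15','w18','w24','w25','w26']:
    c=load(f+'.png'); fr=c['frame']; g=cv2.cvtColor(fr,cv2.COLOR_BGR2GRAY).astype(float)
    col=g[60:200,285:292].mean(1) if f!='w6' else g[60:200,262:270].mean(1)
    col=g[90:200,250:262].mean(1)
    d=np.diff(col); idx=np.argsort(-abs(d))[:7]; out=[]
    for i in sorted(idx): 
        r=90+i+1; X=plane(c,322,r,.212); out.append((r,round(d[i]),round(1000*float((X[:2]-hb)@u),1)))
    print(f,out)
E
```

```text
w6 [(np.int64(114), -22, 98.7), (np.int64(115), -42, 98.3), (np.int64(129), -34, 93.5), (np.int64(132), 33, 92.4), (np.int64(133), 47, 92.0), (np.int64(134), 40, 91.7), (np.int64(194), 40, 69.7)]
w7 [(np.int64(112), -22, 98.6), (np.int64(113), -42, 98.3), (np.int64(128), -30, 93.5), (np.int64(132), 34, 92.2), (np.int64(133), 47, 91.9), (np.int64(134), 38, 91.5), (np.int64(196), 38, 70.5)]
w15 [(np.int64(109), -50, 99.0), (np.int64(123), -27, 94.1), (np.int64(127), 36, 92.7), (np.int64(128), 39, 92.4), (np.int64(129), 34, 92.0), (np.int64(166), -28, 78.7), (np.int64(172), 43, 76.5)]
w18 [(np.int64(91), 4, 143.6), (np.int64(132), 11, 130.5), (np.int64(133), 23, 130.2), (np.int64(134), 18, 129.9), (np.int64(135), 4, 129.6), (np.int64(198), -5, 108.1), (np.int64(199), -9, 107.7)]
w24 [(np.int64(109), -50, 99.3), (np.int64(123), -34, 94.4), (np.int64(127), 31, 93.0), (np.int64(128), 41, 92.6), (np.int64(129), 42, 92.2), (np.int64(171), 33, 77.0), (np.int64(172), 43, 76.6)]
w25 [(np.int64(96), 24, 112.9), (np.int64(137), -22, 99.5), (np.int64(138), -44, 99.2), (np.int64(152), 33, 94.5), (np.int64(153), 42, 94.2), (np.int64(195), 39, 79.6), (np.int64(196), 33, 79.3)]
w26 [(np.int64(101), 24, 116.1), (np.int64(102), 21, 115.8), (np.int64(148), -39, 100.8), (np.int64(149), -34, 100.5), (np.int64(163), 40, 95.7), (np.int64(164), 33, 95.4), (np.int64(181), -19, 89.5)]
```

>>> {"method": "servo_tool", "body": {
  "moves": [
    {"tx":0.025,"ty":-0.005,"tz":0,"wx":0,"wy":0,"wz":0},
    {"tx":0.025,"ty":-0.005,"tz":0,"wx":0,"wy":0,"wz":0},
    {"tx":0,"ty":0,"tz":0,"wx":0,"wy":0,"wz":0},
    {"tx":0,"ty":0,"tz":0,"wx":0,"wy":0,"wz":0}
  ]
}}

```text
clock: 29.65
ee_pos: [0.552, -0.002, 0.1833]
tcp_rot: [-0.0, 0.996, -0.093, -0.003]
contact_force: [-11.6, 3.0, 4.3]
grip_width: 0.0197
```

```bash
cat > pl.py <<'E'
from h import *
import sys
u=np.array([.9825,-.1865]);hb=np.array([.5164,.0049])
st(); f=sys.argv[1]; c=wcam(f+'.png'); g=cv2.cvtColor(c['frame'],cv2.COLOR_BGR2GRAY).astype(float)
col=g[90:200,250:262].mean(1); d=np.diff(col); idx=np.argsort(-abs(d))[:9]
print([(91+int(i),round(d[i]),round(1000*float((plane(c,322,91+i,.212)[:2]-hb)@u),1)) for i in sorted(idx)])
cv2.imwrite('pics/z'+f[1:]+'.png',cv2.resize(gam(c['frame'])[60:360,220:420],None,fx=3,fy=2,interpolation=cv2.INTER_CUBIC))
E
python3 pl.py w27
```

```text
t 29.65 pos [ 0.552  -0.002   0.1833] toolx [ 0.9826 -0.1856 -0.0058] yaw -10.7 z [-5.7e-03  7.0e-04 -1.0e+00] F [-11.63   2.97   4.3 ] M [ 0.396  1.634 -0.066] w 0.0197
[(102, 22, 117.0), (103, 20, 116.7), (148, -47, 102.0), (149, -28, 101.7), (163, 32, 97.0), (164, 43, 96.6), (182, -19, 90.4), (183, -13, 90.1), (188, -15, 88.3)]
```

>>> {"method": "servo_tool", "body": {
  "moves": [
    {"tx":-0.03,"ty":0.0055,"tz":0,"wx":0,"wy":0,"wz":0},
    {"tx":-0.03,"ty":0.0055,"tz":0,"wx":0,"wy":0,"wz":0},
    {"tx":-0.03,"ty":0.0055,"tz":0,"wx":0,"wy":0,"wz":0},
    {"tx":-0.02,"ty":0.004,"tz":0,"wx":0,"wy":0,"wz":0},
    {"tx":0,"ty":0,"tz":0,"wx":0,"wy":0,"wz":0},
    {"tx":0,"ty":0,"tz":0,"wx":0,"wy":0,"wz":0}
  ]
}}

```text
clock: 30.3
ee_pos: [0.5506, -0.0017, 0.1838]
tcp_rot: [0.0, 0.996, -0.093, 0.0]
contact_force: [-1.1, 0.1, -2.3]
grip_width: 0.0204
```

```bash
python3 pl.py w28
```

```text
t 30.3 pos [ 0.5506 -0.0017  0.1838] toolx [ 9.826e-01 -1.855e-01  2.000e-04] yaw -10.69 z [ 2.e-04 -0.e+00 -1.e+00] F [-1.07  0.08 -2.3 ] M [ 0.104  0.308 -0.064] w 0.0204
[(102, 24, 115.4), (103, 16, 115.1), (148, -32, 100.4), (149, -38, 100.0), (162, 19, 95.6), (163, 46, 95.3), (164, 23, 94.9), (181, -17, 89.0), (182, -17, 88.7)]
```

View pics/z28.png

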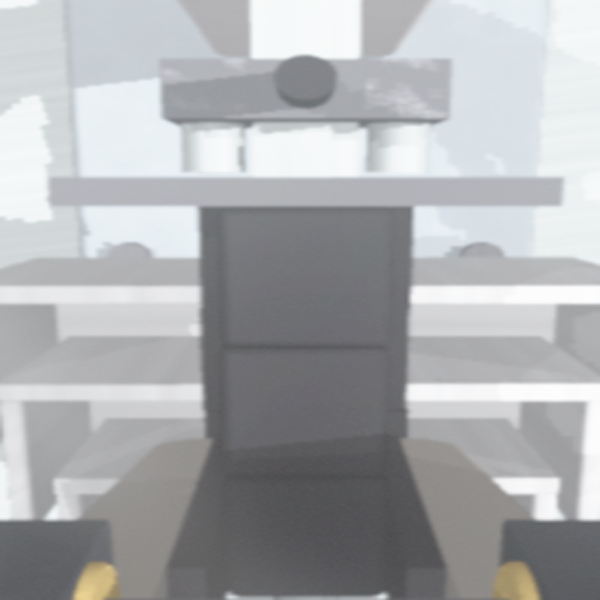

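>>> {"method": "servo_tool", "body": {
  "moves": [
    {"tx":-0.015,"ty":0.003,"tz":0,"wx":0,"wy":0,"wz":0},
    {"tx":0,"ty":0,"tz":-0.012,"wx":0,"wy":0,"wz":0},
    {"tx":0,"ty":0,"tz":-0.008,"wx":0,"wy":0,"wz":0},
    {"tx":0,"ty":0,"tz":0,"wx":0,"wy":0,"wz":0},
    {"tx":0,"ty":0,"tz":0,"wx":0,"wy":0,"wz":0}
  ]
}}

```text
clock: 30.85
ee_pos: [0.5501, -0.0015, 0.1831]
tcp_rot: [-0.0, 0.996, -0.093, 0.0]
contact_force: [0.5, 1.1, -0.8]
grip_width: 0.0198
```

```bash
python3 pl.py w29
```

```text
t 30.85 pos [ 0.5501 -0.0015  0.1831] toolx [ 9.826e-01 -1.856e-01  6.000e-04] yaw -10.69 z [ 6.e-04 -0.e+00 -1.e+00] F [ 0.53  1.06 -0.75] M [ 0.052 -0.046  0.013] w 0.0198
[(101, 23, 115.2), (102, 20, 114.9), (148, -32, 99.9), (149, -38, 99.6), (162, 19, 95.2), (163, 46, 94.8), (164, 23, 94.5), (181, -20, 88.6), (182, -15, 88.3)]
```

View pics/z29.png

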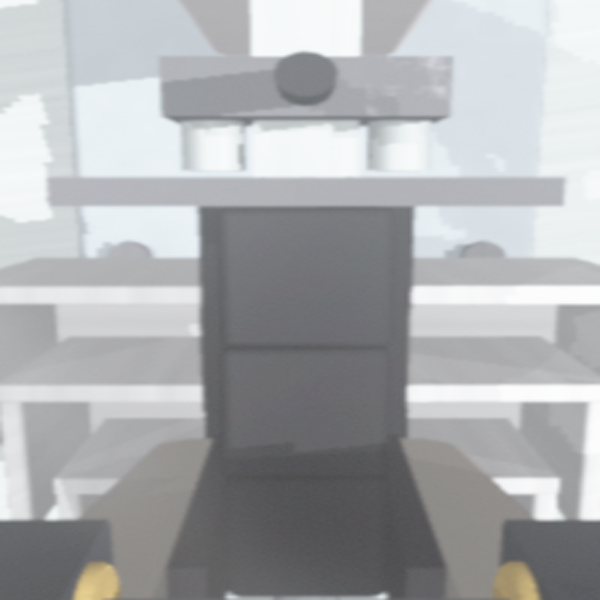

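>>> {"method": "servo_tool", "body": {
  "moves": [
    {"tx":0,"ty":0,"tz":-0.01,"wx":0,"wy":0,"wz":0},
    {"tx":0,"ty":0,"tz":0,"wx":0,"wy":0,"wz":0},
    {"tx":0,"ty":0,"tz":0,"wx":0,"wy":0,"wz":0}
  ]
}}

```text
clock: 31.2
ee_pos: [0.5501, -0.0015, 0.183]
tcp_rot: [-0.0, 0.996, -0.093, 0.0]
contact_force: [-1.0, -0.2, 5.2]
grip_width: 0.0194
```

>>> {"method": "servo_tool", "body": {
  "jaw": 0.35,
  "moves": [
    {"tx":0,"ty":0,"tz":0,"wx":0,"wy":0,"wz":0},
    {"tx":0,"ty":0,"tz":0,"wx":0,"wy":0,"wz":0},
    {"tx":0,"ty":0,"tz":0,"wx":0,"wy":0,"wz":0},
    {"tx":0,"ty":0,"tz":0,"wx":0,"wy":0,"wz":0}
  ]
}}

```text
clock: 31.6
ee_pos: [0.5498, -0.0015, 0.1824]
tcp_rot: [0.0, 0.996, -0.093, -0.0]
contact_force: [-0.1, 0.1, 0.3]
grip_width: 0.0323
```

```bash
python3 pl.py w30
```

```text
t 31.6 pos [ 0.5498 -0.0015  0.1824] toolx [ 9.826e-01 -1.856e-01 -2.000e-04] yaw -10.69 z [-2.e-04  0.e+00 -1.e+00] F [-0.08  0.14  0.31] M [0.056 0.011 0.063] w 0.0323
[(100, 19, 115.1), (101, 22, 114.8), (147, -32, 99.9), (148, -38, 99.5), (161, 19, 95.2), (162, 46, 94.8), (163, 22, 94.5), (181, -18, 88.3), (182, -15, 88.0)]
```

View pics/z30.png

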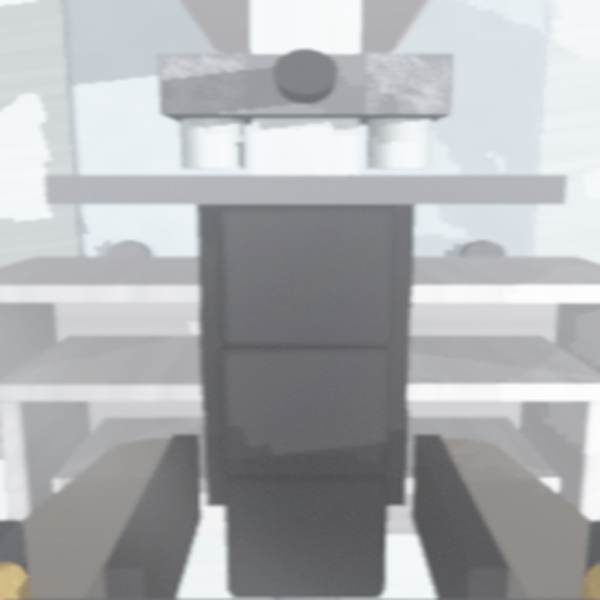

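Released cleanly. I'll retreat upward and away, then check.

>>> {"method": "servo_tool", "body": {
  "moves": [
    {"tx":0,"ty":0,"tz":0.4,"wx":0,"wy":0,"wz":0},
    {"tx":0,"ty":0,"tz":0.8,"wx":0,"wy":0,"wz":0},
    {"tx":0,"ty":0,"tz":1,"wx":0,"wy":0,"wz":0},
    {"tx":-0.8,"ty":0,"tz":0.6,"wx":0,"wy":0,"wz":0},
    {"tx":-1,"ty":0,"tz":0,"wx":0,"wy":0,"wz":0},
    {"tx":-1,"ty":0,"tz":0,"wx":0,"wy":0,"wz":0},
    {"tx":-0.3,"ty":0,"tz":0,"wx":0,"wy":0,"wz":0},
    {"tx":0,"ty":0,"tz":0,"wx":0,"wy":0,"wz":0},
    {"tx":0,"ty":0,"tz":0,"wx":0,"wy":0,"wz":0}
  ]
}}

```text
clock: 32.55
ee_pos: [0.427, -0.0015, 0.2949]
tcp_rot: [-0.0, 0.996, -0.093, 0.001]
contact_force: [0.2, -0.0, -0.0]
grip_width: 0.0326
```

```bash
python3 - <<'E'
from h import *
st(); c=wcam('w31.png'); cv2.imwrite('pics/z31.png',gam(c['frame']))
c=snap('side','s31.png');cv2.imwrite('pics/zs31.png',cv2.resize(gam(c['frame'])[150:330,210:410],None,fx=4,fy=3.3,interpolation=cv2.INTER_CUBIC))
snap('top','t31.png')
E
```

```text
t 32.55 pos [ 0.427  -0.0015  0.2949] toolx [ 0.9826 -0.1856  0.0015] yaw -10.69 z [ 0.0016  0.     -1.    ] F [ 0.23 -0.01 -0.05] M [-0.002  0.036  0.   ] w 0.0326
```

View pics/z31.png

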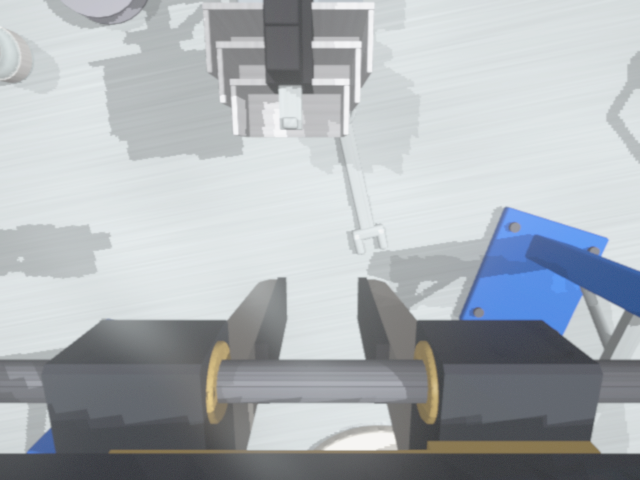

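View pics/zs31.png

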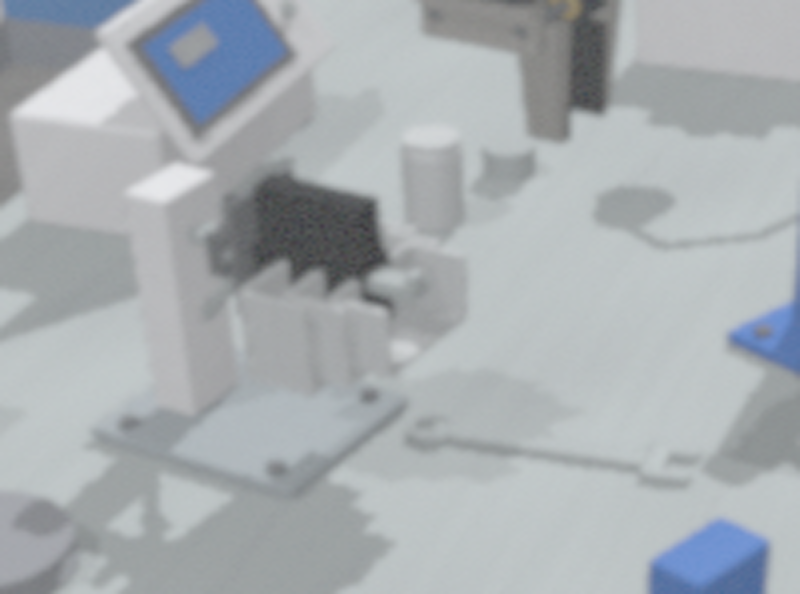

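View pics/t31.png

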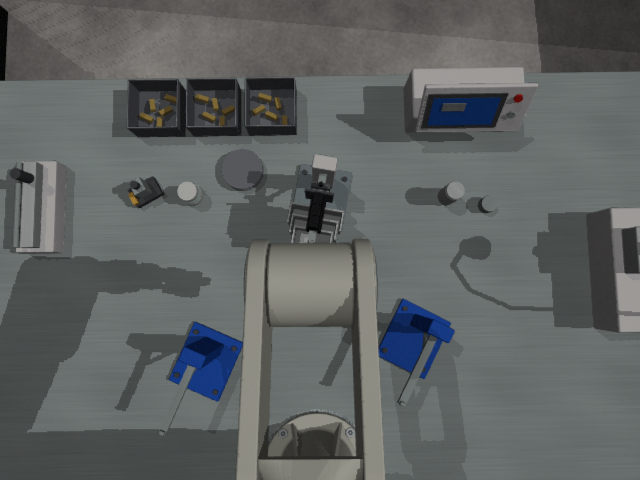

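```bash
python3 - <<'E'
from h import *
print(order.hand_in())
E
```

```text
the job is handed in; nothing more can be done
None
```

All three trays are hung on the steel hook, in order from large to medium to small, and the job was handed in at about 32.7 s of the 72 s allowed.

Each tray went over the lip and back along the bar. I pressed it until the stop plate gave about 3.5 mm, then eased off, lowered it onto the bar and let go. The plate's full travel is 11 mm.

**Forces:** the largest contact force I read was about 13 N, on the last press. I only read it between moves, not continuously.

**How the plate travel was measured:** it was read from the wrist camera for the small tray. For the large and medium trays I estimated it from arm movement and force. On the small tray the force (about 12 N) was higher than the spring alone would give for 3.5 mm, which I put down to friction.

**Last checks:** in the final pictures the three trays hang straight. The seams between the spines are closed as far as the camera shows, and the gripper is clear. The reel, jar, wrench, applicator, can, puck and both blue stands look unmoved; the wrench is hidden by the arm in the top view, but it looks in place in the side and wrist views.

- **Plate not at zero:** after release the plate still stood about 1.3 mm back by the camera. I think friction of the trays on the bar is holding it.
- **Refused move calls:** my first two move calls were refused because they left out some of the number fields. Nothing moved.

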